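# Level the print bed with its wedge and lock it

### The arm

A 7-joint arm with a two-finger parallel gripper is mounted at the origin on a cart in front of the work surface, level with it; the furniture and walls round the work are solid. World frame = base frame: x ahead of the robot, y to its left, z up, the work surface at z = 0. Lengths are in m, angles in rad, forces in N, time in s.
With the tool pointing down it reaches from about 0.4 to 0.85 m from the base axis. Payload 4.4 kg.
Tool frame: the origin (TCP) lies at the centre of the arm's flange, where the gripper is bolted on; the fingertips stand 199 mm ahead of it and the grasp point (between the pads) lies 180 mm ahead of it; z points along the fingers, y is the line along which they close (so a half turn about z gives the same grasp; the last joint's range is limited). The gripper opens to 94 mm and grips with 3 to 60 N. Pads are 16 mm wide; open, the fingers measure 119 mm over their backs; the gripper's body (75 mm by 177 mm) begins 78 mm behind the grasp point.
Start: joints at [1.139, 0.628, 0.038, 1.517, -0.027, 0.996, -0.02], TCP at [0.233, -0.607, 0.405] pointing down, gripper open.
Joint ranges: [-3.06, 3.06], [-0.37, 2.12], [-1.25, 1.32], [0.18, 2.47], [-1.1, 4.24], [0.23, 1.98], [-2.94, 2.94]. Speed limits (rad/s): [2.57, 2.57, 3.14, 3.14, 3.14, 3.14, 3.14].

### API

Orientations are given as a 3x3 rotation matrix whose columns are the frame's x, y, z axes.
In Python, from cell import readout, viewer, ticket gives the robot as it stands.
- The arm moves only by the shell command python3 -m pendant 'ROWS' [OPENING] [FORCE]. ROWS is one flat JSON list of numbers that holds 1 to 12 rows one after another, with no inner brackets; each row has 6 numbers: dx, dy, dz in m, then a rotation vector rx, ry, rz in rad; each row shifts and turns the commanded pose from where the row before left it, along the tool's axes as they then stand; what a row does not reach is not made up. A row lasts 1/10 s, in which the tool goes at most 0.05 m and 0.15 rad, less where a joint would pass 70% of its speed; a pose out of reach is approached as far as the arm can. OPENING is the finger opening in m, set as the command begins (- or left out keeps the last). The fingers move at their own pace and stop on an object; FORCE is the grip in N (left out, the last holds). Time passes only in rows, so rows that do not move let the fingers close. It prints the time, the measured TCP pose, the force, the opening and the grip force at its end. Input that does not fit is refused with a message, and nothing moves.
- readout.observe(): the state, without advancing time (a new reading comes with each control period).
- viewer.camera(name): name is "scene" or "side" or "wrist"; returns a dict with "image" (384x512x3 uint8, red, green, blue), "camera_matrix" (3x3 intrinsics, pixels), "R" (3x3) and "t" (3): a world point X has camera coordinates R X + t; the wrist camera has in their place "hand_eye" (4x4, takes a point from camera to tool coordinates, whose origin is the TCP and whose axes are the flange's). Camera axes: x right, y down, z forward; pixel columns grow to the right and rows downward; lengths in m; the calibration is good to about 2 mm. A picture is of the moment at which its call begins: read the wrist's pose just before it. There is no depth.
- ticket.close_job(): hands the job in; it is judged then, once.
The state is a dict: "clock": time; "joint_positions": joint angles; "joint_vel": joint speeds; "tau": joint torques, N m; "ee_pos": TCP position; "tcp_rot": TCP orientation; "wrist_force": force on the tool from outside, world axes, zero at the start; "ft_torque": the same for the moment, N m; "width": finger opening in m; "gripper_force": force on a finger pad.
Only numpy, scipy, OpenCV 4.12 (cv2) and the standard library are available. Lean on these libraries where they do the work, as an engineer would, in place of code of your own. Each camera call takes 0.05 s, during which the arm holds its last target. There are 200 camera calls.

### The job

Level the tilting print bed for the next job: turn the black wing knob of the wedge lock fully anticlockwise to its stop to open the lock, then slide the steel wedge, thin end first, along the guide under the free end of the bed until the bed's black pointer is level with the red mark on the height post, then turn the knob fully clockwise to its stop to lock the wedge there. Leave the red mark and the other things on the bench where they are.

Things in the scene. Friction and masses are not known exactly. Their poses are not given: they have to be found in the camera images.
- station: Levelling station, screwed down, may stand turned: grey base plate, x -100 to +105, y -185 to +130, z 0 to 12 mm, with a hinged aluminium bed that carries an orange print nest. Origin on the bench, z up. Bed: 140 mm wide, hinged along x at y = +115, z = 30 mm; free edge at y = -100 mm, top 34 mm above the bench when down. Nest: from y = -75 mm onwards, up to z = 80 mm, higher when lifted
- bed_rail (a point): Underside of the steel rail below the bed's free end (station y = -85 mm, 90 mm long along x). Bed down: 20 mm above the bench, 8 mm above the base plate. The wedge goes under it and lifts it; the bed falls back by its own weight, about 4 N here
- guide (a point): Middle of the wedge's guide, on the base plate's top (z = 12 mm) at station x = 0, y = -140 mm; same axes. The wedge slides on the plate towards +y, thin end first. Fence on the -x side: inner face 23.5 mm off, station y -100 to -185 mm, 14 mm high. Brass shoe on the +x side: y -120 to -160 mm, 23.5 mm off when open, 16 mm when locked, pressing the wedge on the fence
- lock_housing (a point): Centre of the top of the dark lock housing (68 x 62 mm) under the knob: station x = 66, y = -140, z = 44 mm
- wedge: Loose steel levelling wedge with an orange grip tab, 40 mm wide (x), 160 mm long (y), about 0.16 kg. Origin on its underside at mid-length. Thin end (4 mm thick) at y = +80 mm; the top rises evenly to 22 mm at y = -30 mm and runs level to the thick end at y = -80 mm. Tab: y -76 to -64, z 22 to 57 mm, 40 mm wide. Left under the bed, it stays by friction
- wedge_tab (a point): Grip point in the wedge's tab, at wedge x = 0, y = -70, z = 45 mm; axes as the wedge's. The tab is 12 mm thick along y
- lock_knob (a joint): Angle of the lock's knob, rad: 0 at the open stop (fully anticlockwise seen from above), 2.2 at the locked stop (fully clockwise). Found between 1.6 and 2.05: the shoe then leaves the wedge under 2 mm of play. Stays where it is left; about 0.15 N m to turn. Its cam moves the shoe 3.3 mm per rad
- knob_grip (a point): Grip point of the black wing knob, on its vertical axis, 72 mm above the bench. x runs along the wing, towards its white line, and turns with it. Wing: 44 mm long, 12 mm thick, z 49 to 81 mm; the disc below it is 38 mm across, up to z = 53 mm
- bed_pointer (a point): Tip of the black pointer at the bed's free end: station x = -86, y = -107, z = 30 mm when the bed is down. Rises with the bed, 1.1 times as far as the rail
- red_mark (a point): Tip of the red mark on the height post (aluminium, at station x = -86, y = -119 mm, top 64 mm above the bench). 5 to 10 mm above the pointer's height when the bed is down
- tub: Bystander: black ink tub, 55 mm across, 51 mm tall; origin at the centre of its underside
- hexkey: Bystander: bent steel hex key, 42 x 111 mm, 7 mm thick; origin at the centre of its underside
- shell: Bystander: black moulded half-round handle shell, 88 x 49 x 25 mm; origin at the centre of its underside
- cap: Bystander: cream domed cap, 62 mm across, 28 mm tall; origin at the centre of its underside

How it is judged:
On the way, in this order (a step that is already met when the one before it is completed fails the run):
1. the knob is turned fully anticlockwise to the open stop (value of joint lock_knob below 0.08 rad), for 0.2 s.
2. the wedge lies in the guide under the bed and the pointer is level with the red mark (z of bed_pointer in the frame of red_mark between -0.002 and 0.002 m and y of wedge in the frame of station above -0.165 m and x of wedge in the frame of station between -0.012 and 0.012 m), for 0.2 s.
3. the knob is turned fully clockwise to the locked stop (value of joint lock_knob above 2.12 rad), for 0.2 s.
At the end, for the whole second after the job is handed in: The knob is at its locked stop (within 0.08 rad), the bed's pointer is within 2 mm of the height of the red mark, the wedge lies still in the guide under the bed (all of step 2 and value of joint lock_knob above 2.12 rad and linear speed of wedge below 0.01 m/s); the robot touches nothing.
It fails at once if tub moved by more than 25 mm (distance of tub from where it was at the start of the episode above 0.025 m).
It fails at once if hexkey moved by more than 25 mm (distance of hexkey from where it was at the start of the episode above 0.025 m).
It fails at once if shell moved by more than 25 mm (distance of shell from where it was at the start of the episode above 0.025 m).
It fails at once if cap moved by more than 25 mm (distance of cap from where it was at the start of the episode above 0.025 m).
It fails at once if the red mark or its post moved by more than 2.5 mm (distance of red_mark from where it was at the start of the episode above 0.0025 m).
It also fails if it takes over 72 s, if anything falls off the work surface, if the arm or the gripper's body presses on something with over 40 N, if the wrist force passes 120 N, or if a joint passes its speed limit or range.

## Working session

There is one attempt and no reset: what is moved stays moved. The work goes in short steps, Python scripts to look and compute and a shell command to move; the robot and the scene stay as the last step left them, time stands still between calls to the robot, and variables do not carry over. Pictures are saved under pics/ and viewed, at most 10 in all, crops included, and the job is handed in when it is done.

```bash
ls; mkdir -p pics; cat > h.py <<'E'
import numpy as np, cv2
from cell import readout, viewer
def snap(n,f=None):
    s=readout.observe(); c=viewer.camera(n)
    if f: cv2.imwrite('pics/'+f,cv2.cvtColor(c['image'],cv2.COLOR_RGB2BGR))
    if 'R' not in c:
        T=np.eye(4);T[:3,:3]=s['tcp_rot'];T[:3,3]=s['ee_pos']
        M=np.linalg.inv(T@np.array(c['hand_eye'])); c['R']=M[:3,:3];c['t']=M[:3,3]
    return c
def ray(c,u,v):
    d=np.linalg.solve(np.array(c['camera_matrix']),[u,v,1.]); R=np.array(c['R'])
    return -R.T@np.array(c['t']), R.T@d
def plane(c,u,v,z):
    o,d=ray(c,u,v); return o+d*(z-o[2])/d[2]
def proj(c,X):
    p=np.array(c['camera_matrix'])@(np.array(c['R'])@np.array(X)+np.array(c['t'])); return p[:2]/p[2]
def tri(c1,p1,c2,p2):
    o1,d1=ray(c1,*p1);o2,d2=ray(c2,*p2)
    k=np.linalg.lstsq(np.c_[d1,-d2],o2-o1,rcond=None)[0]
    a=o1+d1*k[0];b=o2+d2*k[1]; return (a+b)/2,np.linalg.norm(a-b)
E
python3 - <<'E'
from h import *
ims=[]
for n in ['scene','side','wrist']:
    c=snap(n,n+'0.png'); ims.append(c['image'])
    print(n,(-np.array(c['R']).T@c['t']).round(3),np.array(c['R'])[2].round(2),c['camera_matrix'][0][0])
s=readout.observe();print(s)
E
```

```text
pics
scene [ 0.006 -1.121  0.57 ] [ 0.46  0.78 -0.42] 346.4441098871641
side [ 0.408 -1.194  0.776] [ 0.1   0.82 -0.57] 365.38567100191176
wrist [ 0.307 -0.579  0.384] [-0.25 -0.1  -0.96] 321.40634661710135
{'clock': 0.15, 'joint_positions': array([ 1.13917235,  0.62906928,  0.03843796,  1.51810093, -0.02702416,
        0.99630915, -0.02000345]), 'joint_vel': array([ 0.00076782, -0.00350142,  0.00086708, -0.00316611,  0.0015587 ,
        0.00122937,  0.00175455]), 'tau': array([ 2.02395851e-03, -5.50090671e+01,  1.14503715e+00, -1.86815840e+01,
       -5.21708443e-02,  2.08892219e-02,  1.21264829e-04]), 'ee_pos': array([ 0.23248096, -0.60677403,  0.40401867]), 'tcp_rot': array([[ 9.33831945e-01,  3.57711727e-01, -4.66976736e-04],
       [ 3.57712031e-01, -9.33831057e-01,  1.28811234e-03],
       [ 2.46955121e-05, -1.36992365e-03, -9.99999061e-01]]), 'wrist_force': array([-0.15677469, -0.13312689,  0.02016824]), 'ft_torque': array([-0.00492254, -0.00508326,  0.02416955]), 'gripper_force': 0.0, 'width': 0.09388382384999516}
```

View pics/scene0.png

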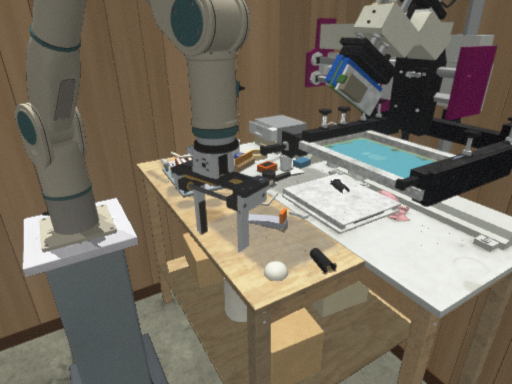

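View pics/side0.png

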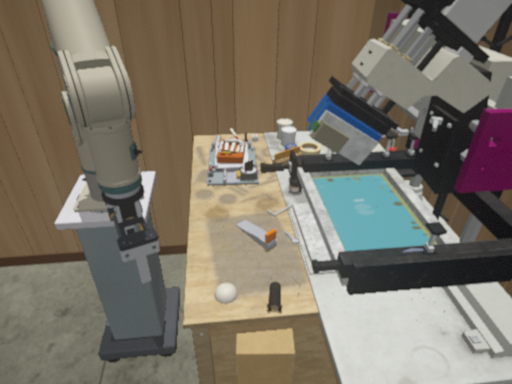

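The side view shows the station at about (233,163) and the wedge with its orange tab at (257,233). The cap is at (226,293) and the shell at (275,297). Next I'll take rough positions and an enlarged crop.

```bash
python3 - <<'E'
from h import *
c=snap('side')
for n,u,v in [('st',233,163),('w',257,233),('thin',238,223),('tab',271,240),('cap',226,293),('shell',275,297),('hex',282,212),('corner',208,184),('corner2',258,184),('tub',288,137)]:
    print(n,plane(c,u,v,0.02).round(3))
a=cv2.resize(c['image'][120:255,185:325],None,fx=5.6,fy=4.4*1.0,interpolation=cv2.INTER_CUBIC)
cv2.imwrite('pics/crop1.png',a[:,:,::-1])
E
```

```text
st [0.475 0.153 0.02 ]
w [ 0.522 -0.308  0.02 ]
thin [ 0.466 -0.251  0.02 ]
tab [ 0.561 -0.346  0.02 ]
cap [ 0.412 -0.541  0.02 ]
shell [ 0.538 -0.568  0.02 ]
hex [ 0.621 -0.206  0.02 ]
corner [ 0.369 -0.001  0.02 ]
corner2 [ 0.56  -0.021  0.02 ]
tub [0.753 0.38  0.02 ]
```

View pics/crop1.png

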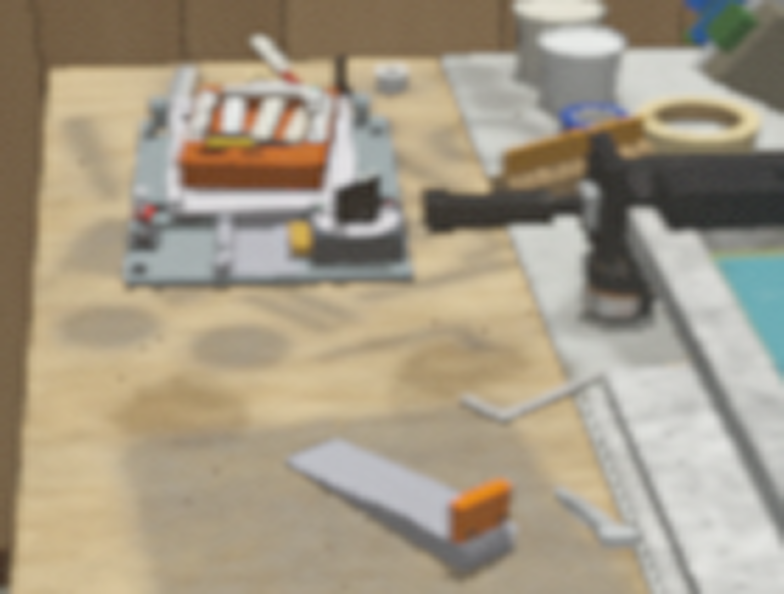

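The station is nearly square to the world axes. The wedge lies at about (0.52,-0.31), pointing up and to the left. I'll look at both from closer with the wrist camera.

```bash
python3 -m pendant '[0.043,-0.024,0,0,0,0,0.043,-0.024,0,0,0,0,0.043,-0.024,0,0,0,0,0.043,-0.024,0,0,0,0,0.043,-0.024,0,0,0,0,0.043,-0.024,0,0,0,0,0.043,-0.024,0,0,0,0,0.043,-0.024,0,0,0,0,0,0,0,0,0,0,0,0,0,0,0,0]'
python3 - <<'E'
from h import *
import pickle
c=snap('wrist','w1.png');pickle.dump(c,open('w1.pkl','wb'))
E
python3 -m pendant '[0.015,-0.04,0,0,0,0,0.015,-0.04,0,0,0,0,0.015,-0.04,0,0,0,0,0.015,-0.04,0,0,0,0,0.015,-0.04,0,0,0,0,0.015,-0.04,0,0,0,0,0.015,-0.04,0,0,0,0,0,0,0,0,0,0,0,0,0,0,0,0]'
python3 - <<'E'
from h import *
import pickle
c=snap('wrist','w2.png');pickle.dump(c,open('w2.pkl','wb'))
d=pickle.load(open('w1.pkl','rb'))
cv2.imwrite('pics/w12.png',np.vstack([d['image'],c['image']])[:,:,::-1][:, :] if 0 else cv2.resize(np.hstack([d['image'],c['image']]),(800,300),interpolation=cv2.INTER_AREA)[:,:,::-1])
E
```

```text
clock: 1.2
ee_pos: [0.4859, -0.3034, 0.4045]
tcp_rot: [[0.933, 0.361, -0.0], [0.361, -0.933, 0.0], [-0.0, -0.0, -1.0]]
wrist_force: [-0.9, -0.8, 0.5]
width: 0.0941
gripper_force: 0.0
clock: 2.15
ee_pos: [0.4829, -0.0066, 0.4048]
tcp_rot: [[0.934, 0.357, 0.0], [0.357, -0.934, -0.001], [-0.0, 0.001, -1.0]]
wrist_force: [-0.5, -0.6, -0.5]
width: 0.0941
gripper_force: 0.0
```

View pics/w12.png

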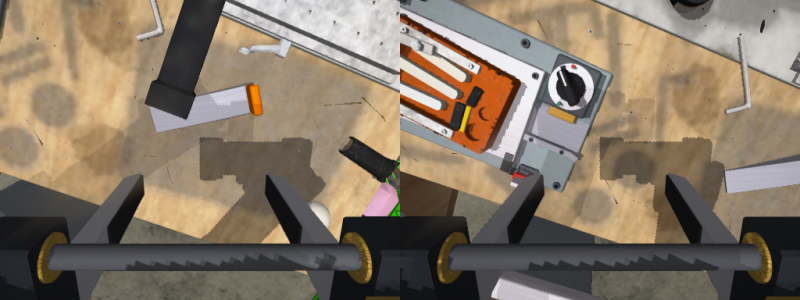

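View pics/w2.png

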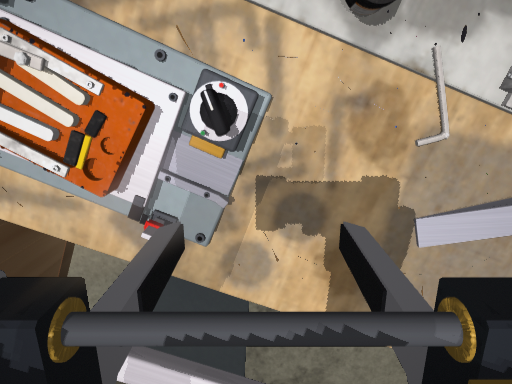

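In w1 the wedge's orange tab is at about (326,127) at full resolution. A black frame arm overhangs the thin end. In w2 the knob is at (218,110), its white line at about (207,95), the station corners are at (270,95) and (205,243), and the red mark is at (155,225). The next thing to work out is where the overhanging arms are.

```bash
python3 - <<'E'
from h import *
import pickle
c1=pickle.load(open('w1.pkl','rb'));c2=pickle.load(open('w2.pkl','rb'))
s=snap('side'); 
print('tipnear',tri(c1,(215,135),s,(313,267)), [proj(c1,[x,y,z]).round() for x,y,z in [(.56,-.3,.1)]])
for z in (0.05,.1,.15,.2,.25,.3):
    P=plane(s,313,267,z);Q=plane(s,262,168,z)
    print(z,P.round(3),proj(c1,P).round(),Q.round(3),proj(c1,Q).round(),proj(c2,Q).round())
z=.012
for n,p in [('corR',(270,95)),('corL',(205,243)),('screw',(200,238))]: print(n,plane(c2,*p,z).round(4))
print('knob',plane(c2,218,110,.081),plane(c2,207,95,.081))
g=c2['image']
big=cv2.resize(g[50:260,110:290],None,fx=3.2,fy=2.8,interpolation=cv2.INTER_CUBIC)
cv2.imwrite('pics/crop2.png',big[:,:,::-1])
E
```

```text
tipnear (array([ 0.59932424, -0.29323104, -0.08387278]), np.float64(0.24826524473481273)) [array([288., 110.])]
0.05 [ 0.653 -0.502  0.05 ] [507.  94.] [0.584 0.048 0.05 ] [-70. -64.] [245.  63.]
0.1 [ 0.636 -0.55   0.1  ] [584. 133.] [ 0.572 -0.038  0.1  ] [-21. -31.] [331. 109.]
0.15 [ 0.619 -0.597  0.15 ] [687. 184.] [ 0.56  -0.123  0.15 ] [45. 13.] [443. 168.]
0.2 [ 0.603 -0.645  0.2  ] [829. 254.] [ 0.548 -0.209  0.2  ] [139.  76.] [595. 249.]
0.25 [ 0.586 -0.693  0.25 ] [1039.  358.] [ 0.535 -0.294  0.25 ] [282. 172.] [814. 366.]
0.3 [ 0.569 -0.74   0.3  ] [1380.  526.] [ 0.523 -0.38   0.3  ] [528. 338.] [1156.  549.]
corR [0.5653 0.0134 0.012 ]
corL [0.3688 0.0248 0.012 ]
screw [0.3731 0.0328 0.012 ]
knob [0.53446596 0.05457641 0.081     ] [0.5434035  0.06815145 0.081     ]
```

View pics/crop2.png

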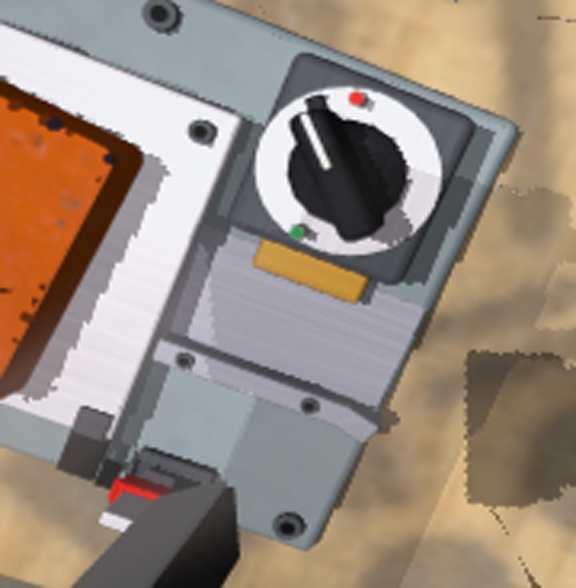

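The press arm's tip is at about (0.54,-0.255) and z≈0.22, so the grasp on the tab will have to stay clear of it. The red dial dot (locked) is at crop (358,98) and the green one (open) at (297,232). The wing's white line runs from crop (325,165) to (297,113). The next script works out the station pose and the knob.

```bash
cat > st.py <<'E'
from h import *
import pickle
from scipy.optimize import least_squares
c1=pickle.load(open('w1.pkl','rb'));c2=pickle.load(open('w2.pkl','rb'))
f=lambda x,y:(110+x/3.2,50+y/2.8)
obs=[((105,-185,12),f(519,128)),((-100,-185,12),f(318,550)),((66,-140,46),f(348,172)),
     ((-23.5,-185,26),f(372,440))]
def W(p,q):
    c,s=np.cos(p[2]),np.sin(p[2]); x,y,z=np.array(q)/1000
    return np.array([p[0]+c*x-s*y,p[1]+s*x+c*y,z])
r=least_squares(lambda p:np.concatenate([proj(c2,W(p,q))-o for q,o in obs]),[.46,.19,0],loss='soft_l1')
p=r.x
E
python3 - <<'E'
from st import *
print(p,r.fun.round(1))
print('knob',W(p,(66,-140,72)),'guide',W(p,(0,-140,12)))
a,b=plane(c2,*f(323,167),.081),plane(c2,*f(295,112),.081);print('line',a,b,np.degrees(np.arctan2(*(b-a)[1::-1])))
e,g=plane(c2,*f(310,102),.081),plane(c2,*f(358,235),.081);print('wing',e,g,(e+g)/2,np.degrees(np.arctan2(*(e-g)[1::-1])),np.linalg.norm(e-g))
s=readout.observe(); print(s['ee_pos'],np.degrees(np.arctan2(s['tcp_rot'][1,1],s['tcp_rot'][0,1])),s['joint_positions'])
# wedge in w1
hsv=cv2.cvtColor(c1['image'],cv2.COLOR_RGB2HSV)
m=cv2.inRange(hsv,(5,180,150),(20,255,255)); 
cn=max(cv2.findContours(m,0,1)[0],key=cv2.contourArea); print(cv2.boundingRect(cn),cv2.minAreaRect(cn))
q=cv2.approxPolyDP(cn,2.5,True)[:,0]; print([(tuple(map(int,x)),plane(c1,*x,.057).round(4)) for x in q])
cv2.imwrite('pics/crop3.png',cv2.resize(c1['image'][30:200,150:370],None,fx=3.4,fy=3.4,interpolation=cv2.INTER_CUBIC)[:,:,::-1])
E
```

```text
[ 0.46985462  0.20016615 -0.04500232] [ 0.5 -0.8 -2.4  2.6 -0.5  1.1  2.1 -7.4]
knob [0.5294896  0.05733874 0.072     ] guide [0.46355642 0.06030789 0.012     ]
line [0.53245165 0.06072975 0.081     ] [0.54596444 0.07356871 0.081     ] 43.53524692483036
wing [0.5503954  0.07058197 0.081     ] [0.51516667 0.04416445 0.081     ] [0.53278103 0.05737321 0.081     ] 36.86571151516276 0.044033498625201103
[ 0.48290119 -0.00807704  0.40470337] -69.2729847349394 [-4.38395628e-02  3.91748495e-01  2.72039216e-03  1.97007996e+00
  3.34796378e-04  7.79914290e-01 -1.25060521e+00]
(320, 108, 16, 40) ((327.33782958984375, 127.52703094482422), (39.291358947753906, 11.343530654907227), 80.53767395019531)
[((325, 108), array([ 0.5753, -0.3369,  0.057 ])), ((320, 110), array([ 0.5718, -0.3331,  0.057 ])), ((325, 145), array([ 0.5419, -0.3519,  0.057 ])), ((330, 147), array([ 0.5419, -0.3575,  0.057 ])), ((335, 145), array([ 0.5456, -0.3614,  0.057 ])), ((330, 110), array([ 0.5753, -0.3423,  0.057 ]))]
```

View pics/crop3.png

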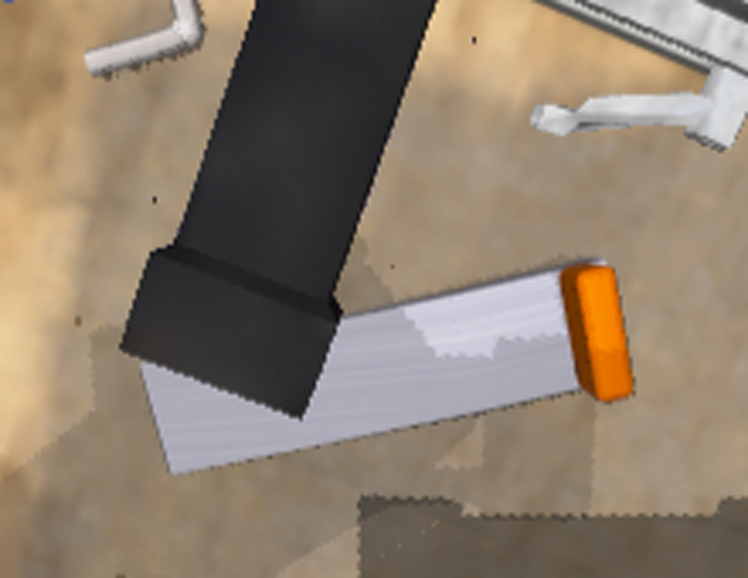

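Knob axis ≈ (0.531,0.0575) and the wing lies at about 40°. To leave room for the anticlockwise turn I'll yaw the tool by +2.806 about its z, which puts q7 at about 1.55. Then I'll move across above the knob.

```bash
R=x; python3 -m pendant '[0,0,0,0,0,0.1403,0,0,0,0,0,0.1403,0,0,0,0,0,0.1403,0,0,0,0,0,0.1403,0,0,0,0,0,0.1403,0,0,0,0,0,0.1403,0,0,0,0,0,0.1403,0,0,0,0,0,0.1403,0,0,0,0,0,0.1403,0,0,0,0,0,0.1403]' 0.05
python3 -m pendant '[0,0,0,0,0,0.1403,0,0,0,0,0,0.1403,0,0,0,0,0,0.1403,0,0,0,0,0,0.1403,0,0,0,0,0,0.1403,0,0,0,0,0,0.1403,0,0,0,0,0,0.1403,0,0,0,0,0,0.1403,0,0,0,0,0,0.1403,0,0,0,0,0,0.1403,0,0,0,0,0,0,0,0,0,0,0,0]'
python3 - <<'E'
from st import *
s=readout.observe();R=s['tcp_rot']
print(R.T@(np.array([.531,.0575,.258])-s['ee_pos']),np.degrees(np.arctan2(R[1,1],R[0,1])),s['joint_positions'].round(2))
c=snap('wrist','w3.png');pickle.dump(c,open('w3.pkl','wb'))
print(proj(c,[.531,.0575,.081]))
# bar tip corners, from w1 over assumed z
for z in (.2,.225,.25): print(z,[plane(c1,150+x/3.4,30+y/3.4,z).round(3) for x,y in [(122,350),(300,418),(338,322)]])
E
```

```text
clock: 3.25
ee_pos: [0.483, -0.0082, 0.4048]
tcp_rot: [[0.5, -0.866, 0.0], [-0.866, -0.5, -0.001], [0.001, 0.0, -1.0]]
wrist_force: [0.4, 0.4, 0.2]
width: 0.0504
gripper_force: 0.0
clock: 4.45
ee_pos: [0.4747, -0.0315, 0.3785]
tcp_rot: [[-0.748, -0.664, 0.017], [-0.663, 0.748, 0.025], [-0.03, 0.008, -1.0]]
wrist_force: [0.2, 0.3, -0.1]
width: 0.0501
gripper_force: 0.0
[-0.09758434  0.02826962  0.12369427] 131.572502067357 [-0.74  0.8   1.32  2.04 -0.95  1.09 -2.94]
[289.55810232 280.51634878]
0.2 [array([ 0.528, -0.242,  0.2  ]), array([ 0.528, -0.274,  0.2  ]), array([ 0.545, -0.274,  0.2  ])]
0.225 [array([ 0.532, -0.246,  0.225]), array([ 0.532, -0.274,  0.225]), array([ 0.547, -0.274,  0.225])]
0.25 [array([ 0.536, -0.251,  0.25 ]), array([ 0.536, -0.274,  0.25 ]), array([ 0.549, -0.274,  0.25 ])]
```

I had the sign of q7 wrong: anticlockwise raises it. I'll rotate back to tool y ≈ -50°.

```bash
python3 -m pendant '[0,0,-0.02,0,0,-0.144,0,0,0,0,0,-0.144,0,0,0,0,0,-0.144,0,0,0,0,0,-0.144,0,0,0,0,0,-0.144,0,0,0,0,0,-0.144,0,0,0,0,0,-0.144,0,0,0,0,0,-0.144,0,0,0,0,0,-0.144,0,0,0,0,0,-0.144,0,0,0,0,0,-0.144,0,0,0,0,0,0]'
python3 -m pendant '[0,0,0,0,0,-0.144,0,0,0,0,0,-0.144,0,0,0,0,0,-0.144,0,0,0,0,0,-0.144,0,0,0,0,0,-0.144,0,0,0,0,0,-0.144,0,0,0,0,0,-0.144,0,0,0,0,0,-0.144,0,0,0,0,0,-0.144,0,0,0,0,0,-0.144,0,0,0,0,0,-0.144,0,0,0,0,0,0]'
cat > go.py <<'E'
import sys
from h import *
from scipy.spatial.transform import Rotation as Ro
# usage: go.py x y z toolY_deg -> remaining translation (present tool axes) and rotation vector
x,y,z,a=map(float,sys.argv[1:5]); s=readout.observe();R=s['tcp_rot'];a=np.radians(a)
Y=np.array([np.cos(a),np.sin(a),0]);Z=np.array([0,0,-1.]);T=np.c_[np.cross(Y,Z),Y,Z]
print('d',(R.T@(np.array([x,y,z])-s['ee_pos'])).round(4),'rv',Ro.from_matrix(R.T@T).as_rotvec().round(3),'dT',(T.T@(np.array([x,y,z])-s['ee_pos'])).round(4))
print('q',s['joint_positions'].round(2),'F',s['wrist_force'].round(1),'M',s['ft_torque'].round(2),'w',round(s['width'],4),'t',s['clock'])
E
python3 go.py .531 .0575 .258 -50
```

```text
clock: 5.7
ee_pos: [0.4747, -0.0311, 0.3999]
tcp_rot: [[0.675, -0.737, 0.021], [-0.737, -0.675, 0.028], [-0.006, -0.034, -0.999]]
wrist_force: [-0.3, -1.1, -0.3]
width: 0.0499
gripper_force: 0.0
clock: 6.9
ee_pos: [0.4746, -0.031, 0.399]
tcp_rot: [[0.731, 0.682, 0.019], [0.682, -0.731, 0.027], [0.032, -0.007, -0.999]]
wrist_force: [0.4, 0.7, 0.4]
width: 0.0501
gripper_force: 0.0
d [ 0.097  -0.0252  0.1443] rv [-0.007 -0.032  0.053] dT [ 0.1001 -0.0315  0.141 ]
q [-0.32  0.42  0.47  2.01 -0.31  0.76 -0.48] F [0.4 0.7 0.4] M [-0.02 -0.01 -0.  ] w 0.0501 t 6.9
```

```bash
python3 -m pendant '[0,0,0,-0.007,-0.032,0.053,0.02,-0.0063,0,0,0,0,0.02,-0.0063,0,0,0,0,0.02,-0.0063,0,0,0,0,0.02,-0.0063,0.02,0,0,0,0.02,-0.0063,0.02,0,0,0,0,0,0,0,0,0,0,0,0,0,0,0]'
python3 go.py .531 .0575 .258 -50
python3 - <<'E'
from st import *
c=snap('wrist','w4.png');pickle.dump(c,open('w4.pkl','wb'))
u,v=proj(c,[.531,.0575,.046]).round().astype(int);print(u,v)
hsv=cv2.cvtColor(c['image'],cv2.COLOR_RGB2HSV)
m=cv2.inRange(hsv,(0,0,190),(180,35,255))
M=np.zeros_like(m);cv2.circle(M,(int(u),int(v)),70,255,-1)
m&=M
n,l,st,ce=cv2.connectedComponentsWithStats(m)
for i in range(1,n):
    if st[i,4]>25:
        q=np.argwhere(l==i)[:,::-1].astype(np.float32); print(st[i],ce[i],cv2.minAreaRect(q))
cv2.imwrite('pics/c4.png',cv2.resize(c['image'][max(v-110,0):v+90,max(u-130,0):u+130],None,fx=3,fy=3)[:,:,::-1]);print(max(u-130,0),max(v-110,0))
E
```

```text
clock: 7.7
ee_pos: [0.5303, 0.0577, 0.3582]
tcp_rot: [[0.766, 0.643, -0.003], [0.643, -0.766, -0.001], [-0.003, -0.001, -1.0]]
wrist_force: [-0.3, 0.3, -0.5]
width: 0.0501
gripper_force: 0.0
d [0.0006 0.0007 0.1002] rv [-0.001  0.003 -0.   ] dT [0.0004 0.0006 0.1002]
q [-0.47  0.56  0.46  1.9  -0.35  0.76 -0.68] F [-0.3  0.3 -0.5] M [-0.03  0.07 -0.01] w 0.0501 t 7.7
261 186
[191 136  40  59 924] [207.83008658 162.33008658] ((202.89654541015625, 164.74136352539062), (24.41537094116211, 58.21488571166992), 41.633541107177734)
[ 230  154   63   53 1174] [260.87649063 178.06899489] ((261.0, 179.99998474121094), (61.99999237060547, 51.99999237060547), -0.0)
[260 173   2  21  42] [260.5 183. ] ((260.5, 183.0), (20.0, 1.0), 90.0)
[218 216  10  32 183] [223.49726776 231.2295082 ] ((223.81997680664062, 231.739990234375), (31.112699508666992, 8.7681245803833), 81.8698959350586)
131 76
```

View pics/c4.png

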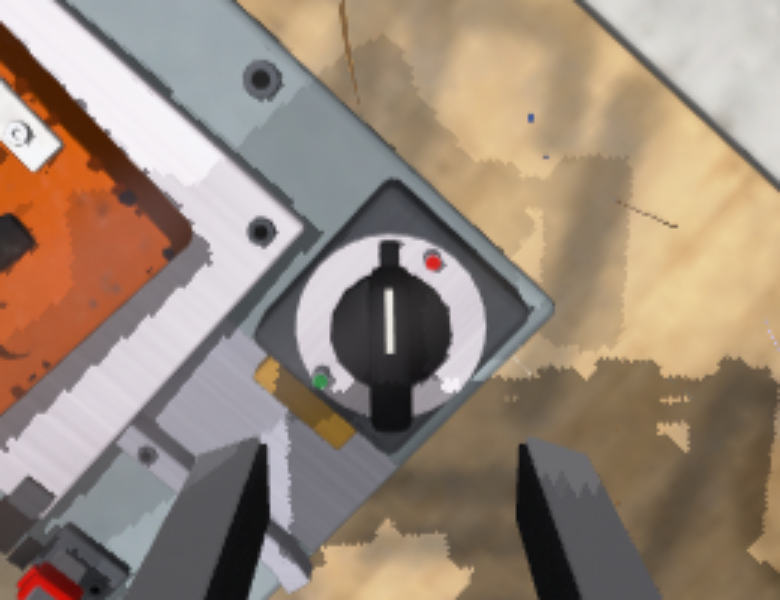

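The wing is upright in the image, which matches the tool axes, and centred between the fingers: dial centre at (261,185) against a predicted (261,186). I'll go down, grip and turn.

```bash
python3 -m pendant '[0.0003,0.0004,0.033,0,0.002,0,0,0,0.033,0,0,0,0,0,0.034,0,0,0,0,0,0,0,0,0,0,0,0,0,0,0]'; python3 go.py .531 .0575 .258 -50
python3 -m pendant '[0,0,0,0,0,0,0,0,0,0,0,0,0,0,0,0,0,0,0,0,0,0,0,0,0,0,0,0,0,-0.14,0,0,0,0,0,-0.14,0,0,0,0,0,-0.14,0,0,0,0,0,-0.14,0,0,0,0,0,-0.14,0,0,0,0,0,-0.14,0,0,0,0,0,-0.14,0,0,0,0,0,-0.14]' 0.0 30;python3 go.py .531 .0575 .258 -50
```

```text
clock: 8.25
ee_pos: [0.531, 0.057, 0.2592]
tcp_rot: [[0.766, 0.643, 0.0], [0.643, -0.766, 0.001], [0.001, -0.001, -1.0]]
wrist_force: [-0.0, 1.2, 0.5]
width: 0.0503
gripper_force: 0.0
d [ 0.0003 -0.0004  0.0012] rv [-0.001 -0.001  0.   ] dT [ 0.0003 -0.0004  0.0012]
q [-0.39  0.71  0.35  1.97 -0.45  0.54 -0.59] F [-0.   1.2  0.5] M [-0.06 -0.03 -0.04] w 0.0503 t 8.25
clock: 9.45
ee_pos: [0.5303, 0.0591, 0.2583]
tcp_rot: [[-0.253, 0.967, -0.002], [0.967, 0.253, 0.002], [0.003, -0.001, -1.0]]
wrist_force: [-1.7, 1.8, 1.6]
width: 0.0117
gripper_force: 29.4
d [-0.0017  0.0003  0.0003] rv [-0.002 -0.002  1.129] dT [-0.0005  0.0017  0.0003]
q [-0.19  0.68  0.05  1.97 -0.07  0.5   0.16] F [-1.7  1.8  1.6] M [ 0.48  0.3  -0.17] w 0.0117 t 9.45
```

```bash
python3 -m pendant '[0,0,0,0,0,-0.1,0,0,0,0,0,-0.1,0,0,0,0,0,-0.1,0,0,0,0,0,-0.1,0,0,0,0,0,0]';python3 go.py .531 .0575 .258 -50
python3 -m pendant '[0,0,0,0,0,-0.1,0,0,0,0,0,-0.1,0,0,0,0,0,-0.05,0,0,0,0,0,0]';python3 go.py .531 .0575 .258 -50
python3 -m pendant '[0,0,0,0,0,-0.1,0,0,0,0,0,-0.05,0,0,0,0,0,0]';python3 go.py .531 .0575 .258 -50
```

```text
clock: 9.95
ee_pos: [0.5302, 0.0588, 0.2583]
tcp_rot: [[-0.606, 0.796, -0.002], [0.796, 0.606, 0.002], [0.003, -0.0, -1.0]]
wrist_force: [-2.9, 2.3, 5.0]
width: 0.0118
gripper_force: 29.7
d [-0.0015 -0.0002  0.0003] rv [-0.002 -0.002  1.523] dT [-0.0003  0.0015  0.0003]
q [-0.12  0.68 -0.06  1.97  0.07  0.5   0.42] F [-2.9  2.3  5. ] M [ 0.55  0.6  -0.07] w 0.0118 t 9.95
clock: 10.35
ee_pos: [0.5302, 0.0588, 0.2583]
tcp_rot: [[-0.783, 0.623, -0.002], [0.623, 0.783, 0.002], [0.003, 0.0, -1.0]]
wrist_force: [-4.1, 2.3, 5.1]
width: 0.0119
gripper_force: 29.7
d [-0.0015 -0.0005  0.0003] rv [-0.002 -0.002  1.771] dT [-0.0002  0.0016  0.0003]
q [-0.08  0.68 -0.12  1.96  0.16  0.51  0.58] F [-4.1  2.3  5.1] M [ 0.58  0.66 -0.02] w 0.0119 t 10.35
clock: 10.65
ee_pos: [0.5301, 0.0588, 0.2583]
tcp_rot: [[-0.867, 0.499, -0.002], [0.499, 0.867, 0.002], [0.003, 0.001, -1.0]]
wrist_force: [-4.5, 2.8, 5.1]
width: 0.0118
gripper_force: 29.7
d [-0.0014 -0.0007  0.0003] rv [-0.002 -0.002  1.921] dT [-0.0002  0.0016  0.0003]
q [-0.05  0.68 -0.16  1.96  0.21  0.51  0.68] F [-4.5  2.8  5.1] M [ 0.5   0.75 -0.09] w 0.0118 t 10.65
```

```bash
python3 -m pendant '[0,0,0,0,0,-0.06,0,0,0,0,0,-0.04,0,0,0,0,0,0]';python3 go.py .531 .0575 .258 -50
python3 -m pendant '[0,0,0,0,0,-0.06,0,0,0,0,0,-0.04,0,0,0,0,0,0,0,0,0,0,0,0]';python3 go.py .531 .0575 .258 -50
```

```text
clock: 10.95
ee_pos: [0.5301, 0.0587, 0.2583]
tcp_rot: [[-0.911, 0.412, -0.002], [0.412, 0.911, 0.002], [0.003, 0.001, -1.0]]
wrist_force: [-3.6, 2.8, 5.3]
width: 0.0128
gripper_force: 31.2
d [-0.0013 -0.0007  0.0003] rv [-2.000e-03 -3.000e-03  2.019e+00] dT [-0.0001  0.0015  0.0003]
q [-0.04  0.68 -0.19  1.96  0.24  0.52  0.75] F [-3.6  2.8  5.3] M [ 0.66  0.69 -0.63] w 0.0128 t 10.95
clock: 11.35
ee_pos: [0.5304, 0.0586, 0.2583]
tcp_rot: [[-0.948, 0.319, -0.002], [0.319, 0.948, 0.002], [0.002, 0.001, -1.0]]
wrist_force: [-3.3, 2.9, 5.7]
width: 0.0137
gripper_force: 35.0
d [-0.0009 -0.0008  0.0003] rv [-2.000e-03 -3.000e-03  2.119e+00] dT [-0.0002  0.0012  0.0003]
q [-0.02  0.69 -0.22  1.96  0.27  0.52  0.82] F [-3.3  2.9  5.7] M [ 0.66  0.78 -0.8 ] w 0.0137 t 11.35
```

The stop came at about 1.95 rad: the moment jumped to -0.63 N m and the wing began to twist in the pads. Tool y at the open stop is ≈ 61°. I'll release, lift, yaw back towards the wedge and look at the bar and the wedge from a second place.

```bash
python3 -m pendant '[0,0,0,0,0,0,0,0,0,0,0,0,0,0,-0.05,0,0,0,0,0,-0.05,0,0,0,0,0,-0.04,0,0,0.145,0,0,-0.02,0,0,0.145,0,0,0,0,0,0.145,0,0,0,0,0,0.145,0,0,0,0,0,0.145,0,0,0,0,0,0.145,0,0,0,0,0,0.145]' 0.05
python3 -m pendant '[0,0,0,0,0,0.145,0,0,0,0,0,0.145,0,0,0,0,0,0.145,0,0,0,0,0,0.145,0,0,0,0,0,0.145,0,0,0,0,0,0.145,0,0,0,0,0,0.145,0,0,0,0,0,0,0,0,0,0,0,0]' 0.05
python3 go.py .44 -.33 .42 -45
```

```text
clock: 12.45
ee_pos: [0.531, 0.0577, 0.4179]
tcp_rot: [[-0.227, 0.974, -0.0], [0.974, 0.227, 0.001], [0.001, 0.0, -1.0]]
wrist_force: [-0.7, -0.3, -0.0]
width: 0.0501
gripper_force: 0.0
clock: 13.35
ee_pos: [0.531, 0.058, 0.4179]
tcp_rot: [[0.701, 0.713, -0.0], [0.713, -0.701, 0.001], [0.0, -0.001, -1.0]]
wrist_force: [1.1, -0.2, -0.0]
width: 0.0501
gripper_force: 0.0
d [-0.3406  0.207  -0.0024] rv [-0.001 -0.     0.009] dT [-0.3387  0.2101 -0.0021]
q [-0.33  0.46  0.24  1.83 -0.14  0.87 -0.79] F [ 1.1 -0.2 -0. ] M [-0.04  0.01  0.03] w 0.0501 t 13.35
```

```bash
python3 -m pendant '[-0.034,0.0207,0,0,0,0,-0.034,0.0207,0,0,0,0,-0.034,0.0207,0,0,0,0,-0.034,0.0207,0,0,0,0,-0.034,0.0207,0,0,0,0,-0.034,0.0207,0,0,0,0,-0.034,0.0207,0,0,0,0,-0.034,0.0207,0,0,0,0,-0.034,0.0207,0,0,0,0,-0.034,0.0207,0,0,0,0,0,0,0,0,0,0,0,0,0,0,0,0]' 0.05
python3 - <<'E'
from st import *
c=snap('wrist','w5.png');pickle.dump(c,open('w5.pkl','wb'))
print(readout.observe()['ee_pos'])
for X in [(.532,-.26,.225),(.559,-.347,.057),(.47,-.25,0)]: print(proj(c,X).round())
u,v=proj(c,(.53,-.29,.1)).round().astype(int)
x0=max(u-130,0);y0=max(v-100,0);print(x0,y0)
cv2.imwrite('pics/c5.png',cv2.resize(c['image'][y0:y0+200,x0:x0+260],None,fx=3,fy=3,interpolation=cv2.INTER_CUBIC)[:,:,::-1])
E
```

```text
clock: 14.55
ee_pos: [0.4384, -0.3302, 0.4172]
tcp_rot: [[0.704, 0.711, -0.001], [0.711, -0.704, 0.002], [0.001, -0.002, -1.0]]
wrist_force: [-0.6, 0.3, -1.1]
width: 0.05
gripper_force: 0.0
[ 0.43900749 -0.32894166  0.41724933]
[296.  21.]
[356. 106.]
[233.  99.]
173 0
```

View pics/c5.png

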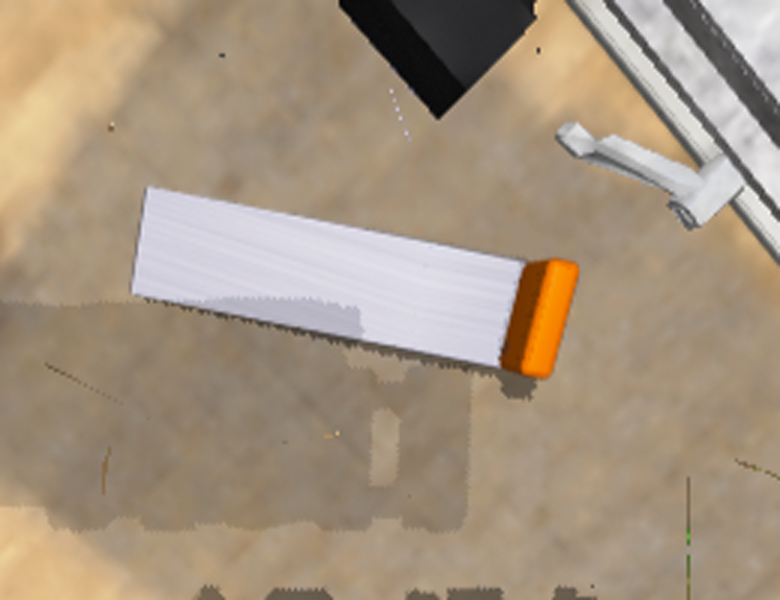

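In c5 the wedge is fully clear. The thin end's corners are at crop (148,187) and (133,293), and the tab's top-face corners are at (550,259), (579,264), (549,378) and (522,374). The bar tip's near corner is at about (462,93).

```bash
python3 - <<'E'
from st import *
c=pickle.load(open('w5.pkl','rb')); g=lambda x,y:(173+x/3,y/3)
T=tri(c1,(238.2,152.9),c,g(462,93));print('bar top corner',T)
o,d=ray(c,*g(438,118));k=(T[0][0]-o[0])/d[0];print('bottom',o+d*k)
tab=[plane(c,*g(*q),.057)[:2] for q in [(550,259),(579,264),(549,378),(522,374)]]
thin=[plane(c,*g(*q),.004)[:2] for q in [(148,187),(133,293)]]
tc=np.mean(tab,0);th=np.mean(thin,0);print(tc,th,np.linalg.norm(tc-th),np.linalg.norm(thin[0]-thin[1]))
d=th-tc;print('wedge y deg',np.degrees(np.arctan2(d[1],d[0])))
for a,b in [(tab[3],tab[0]),(tab[2],tab[1]),(thin[1],thin[0])]: e=b-a;print(np.degrees(np.arctan2(e[1],e[0])),np.linalg.norm(e))
E
```

```text
bar top corner (array([ 0.53523588, -0.27387317,  0.24288165]), np.float64(8.35577777236161e-05))
bottom [ 0.53523588 -0.27380689  0.2224734 ]
[ 0.55849444 -0.34732114] [ 0.4749933 -0.2247229] 0.14833329788755828 0.039487676578870756
wedge y deg 124.25861049843574
35.3642879138454 0.03855730481589171
34.692958386921674 0.03839628460662077
34.84637528992131 0.039487676578870756
```

Bar: z 0.222–0.243, x>0.535, y −0.274…−0.246. A vertical grasp could touch it. So I'll grip the tab across its 12 mm thickness with the tool leaning 15° towards the robot, and keep that lean through the insertion, which also keeps the gripper away from the knob.

```bash
cat > go2.py <<'E'
import sys
from h import *
from scipy.spatial.transform import Rotation as Ro
# grasp point x y z, toolY deg, lean rad, backoff m
x,y,z,a,l,b=map(float,sys.argv[1:7]); s=readout.observe();R=s['tcp_rot'];a=np.radians(a)
Y=np.array([np.cos(a),np.sin(a),0]);Z=np.array([0,0,-1.])
T=np.c_[np.cross(Y,Z),Y,Z]@Ro.from_rotvec([0,l,0]).as_matrix()
D=np.array([x,y,z])-T[:,2]*(.18+b)-s['ee_pos']
print('d',(R.T@D).round(4),'rv',Ro.from_matrix(R.T@T).as_rotvec().round(3),'dT',(T.T@D).round(4),'world',D.round(4))
print('grasp',(s['ee_pos']+.18*R[:,2]).round(4),'q',s['joint_positions'].round(2),'F',s['wrist_force'].round(1),'M',s['ft_torque'].round(2),'w',round(s['width'],4),'t',s['clock'])
E
python3 -m pendant '[0,0,0,0,0,0.09,0,0,0,0,0,0.09,0,0,0,0,0.13,0,0,0,0,0,0.13,0,0,0,0,0,0,0,0,0,0,0,0,0]'; python3 go2.py .5585 -.3473 .047 -55.5 .26 .09
```

```text
clock: 15.2
ee_pos: [0.439, -0.3287, 0.4175]
tcp_rot: [[0.792, 0.575, 0.208], [0.555, -0.818, 0.148], [0.255, -0.002, -0.967]]
wrist_force: [0.1, 0.7, -0.0]
width: 0.0503
gripper_force: 0.0
d [-0.0109  0.0834  0.1103] rv [-0.005  0.002  0.009] dT [-0.0103  0.083   0.1107] world [ 0.0623 -0.0579 -0.1096]
grasp [ 0.4764 -0.302   0.2435] q [ 0.55  0.46  0.17  1.83 -0.45  0.84  0.04] F [ 0.1  0.7 -0. ] M [-0.15  0.12  0.01] w 0.0503 t 15.2
```

```bash
python3 -m pendant '[0,0.042,0,0,0,0.009,-0.01,0.041,0,0,0,0,0,0,0.037,0,0,0,0,0,0.037,0,0,0,0,0,0.037,0,0,0,0,0,0,0,0,0,0,0,0,0,0,0]'; python3 go2.py .5585 -.3473 .047 -55.5 .26 0
python3 - <<'E'
from st import *
c=snap('wrist','w6.png')
m=cv2.inRange(cv2.cvtColor(c['image'],cv2.COLOR_RGB2HSV),(5,170,150),(20,255,255))
cn=max(cv2.findContours(m,0,1)[0],key=cv2.contourArea);print(cv2.minAreaRect(cn),cv2.boundingRect(cn));print(proj(c,(.5585,-.3473,.057)))
w=np.array([np.cos(np.radians(34.5)),np.sin(np.radians(34.5)),0])
print([proj(c,np.array([.5585,-.3473,.057])+k*w) for k in(-.02,.02)])
E
```

```text
clock: 15.9
ee_pos: [0.5025, -0.3855, 0.3075]
tcp_rot: [[0.796, 0.569, 0.208], [0.549, -0.823, 0.149], [0.256, -0.005, -0.967]]
wrist_force: [1.4, -0.4, 0.4]
width: 0.0504
gripper_force: 0.0
d [-0.0013  0.0007  0.0892] rv [-0.005  0.001  0.001] dT [-0.0014  0.0002  0.0892] world [ 0.0179  0.012  -0.0866]
grasp [ 0.5399 -0.3587  0.1335] q [ 0.6   0.71  0.13  1.7  -0.51  0.74  0.11] F [ 1.4 -0.4  0.4] M [-0.15  0.18 -0.02] w 0.0504 t 15.9
((263.0, 202.5), (49.0, 14.0), 90.0) (256, 178, 15, 50)
[262.40562968 202.77567487]
[array([262.32412559, 228.23489856]), array([262.48735792, 177.24643497])]
```

The tab appears within a pixel of where it was predicted. I'll go down and grip.

```bash
python3 -m pendant '[-0.001,0,0.03,-0.004,0,0,0,0,0.03,0,0,0,0,0,0.029,0,0,0,0,0,0,0,0,0,0,0,0,0,0,0]'; python3 go2.py .5585 -.3473 .047 -55.5 .26 0
python3 -m pendant '[0,0,0,0,0,0,0,0,0,0,0,0,0,0,0,0,0,0,0,0,0,0,0,0,0,0,0,0,0,0,0.0026,0,-0.0097,0,0,0,0.0051,0,-0.0193,0,0,0,0.0051,0,-0.0193,0,0,0,0,0,0,0,0,0]' 0 45; python3 go2.py .5585 -.3473 .097 -55.5 .26 0
```

```text
clock: 16.45
ee_pos: [0.52, -0.3748, 0.2231]
tcp_rot: [[0.797, 0.565, 0.214], [0.547, -0.825, 0.144], [0.258, 0.003, -0.966]]
wrist_force: [-0.1, 0.7, 0.0]
width: 0.0503
gripper_force: 0.0
d [ 0.0005 -0.0009  0.0024] rv [ 0.003 -0.    -0.   ] dT [ 0.0005 -0.0008  0.0024] world [ 0.0004  0.0013 -0.0022]
grasp [ 0.5585 -0.349   0.0492] q [ 0.61  0.84  0.07  1.72 -0.57  0.58  0.16] F [-0.1  0.7  0. ] M [-0.15  0.2   0.01] w 0.0503 t 16.45
clock: 17.35
ee_pos: [0.5205, -0.3747, 0.2741]
tcp_rot: [[0.796, 0.565, 0.216], [0.547, -0.825, 0.142], [0.259, 0.005, -0.966]]
wrist_force: [0.2, -1.2, -1.3]
width: 0.0117
gripper_force: 45.0
d [-0.0003 -0.0011  0.0032] rv [ 0.005 -0.002  0.   ] dT [-0.0002 -0.0011  0.0032] world [-0.0001  0.0012 -0.0031]
grasp [ 0.5594 -0.3491  0.1002] q [ 0.58  0.76  0.11  1.7  -0.54  0.66  0.12] F [ 0.2 -1.2 -1.3] M [-0.29  0.17  0.01] w 0.0117 t 17.35
```

The wedge is held and lifted. I'll refine the station's yaw and the guide position from the close view w4: plate's right edge from crop (240,5) to (545,295), dial centre at (391,328), corner at (553,303).

```bash
python3 - <<'E'
from st import *
c=pickle.load(open('w4.pkl','rb'));f=lambda x,y:(131+x/3,76+y/3)
a,b=plane(c,*f(240,5),.012),plane(c,*f(535,285),.012);print('yaw right edge',np.degrees(np.arctan2(*(a-b)[1::-1]))-90,a,b)
k=plane(c,*f(391,328),.046);print('knob',k)
print('corner',plane(c,*f(554,304),.012))
hs=cv2.cvtColor(c['image'],cv2.COLOR_RGB2HSV)
# edge by grey threshold: plate bluish vs wood along rows
pts=[]
for v in range(80,172,4):
    row=hs[v,200:330,0].astype(int)
    w=np.where((row>60)&(row<130)&(hs[v,200:330,1]>15))[0]
    if len(w): pts.append(plane(c,200+w.max()+.5,v,.012)[:2])
pts=np.array(pts);vx,vy,x0,y0=cv2.fitLine(pts.astype(np.float32),cv2.DIST_HUBER,0,.01,.01).ravel();print('fit',np.degrees(np.arctan2(vy,vx))%180-90,x0,y0); r_=(pts-[x0,y0])@[-vy,vx];print((r_*1000).round(1))
for yaw in (-.045,-.035,-.055):
    q=np.array([.066,-.140]);C,S=np.cos(yaw),np.sin(yaw);R2=np.array([[C,-S],[S,C]]);o=np.array([.5305,.0583])-R2@q
    print(yaw,'guide',R2@[0,-.14]+o,'corner',R2@[.105,-.185]+o,[proj(c,[*(R2@[x,y]+o),z]).round() for x,y,z in [(-.0235,-.185,.026),(-.0235,-.1,.026),(.105,-.185,.012)]])
E
```

```text
yaw right edge -3.014703862203291 [0.57496661 0.1575722  0.012     ] [0.5679081  0.02354576 0.012     ]
knob [0.53110044 0.05767605 0.046     ]
corner [0.56715941 0.01392453 0.012     ]
fit -2.8404694 0.57129455 0.09142676
[  0.2  -0.3  -0.1   0.1   0.2  -0.3  -0.1   0.    0.2 -38.7  -0.1   0.
 -33.8  -0.3  -0.2  -0.    0.2   0.3  -0.2  -0.    0.1   0.3   0.5]
-0.045 guide [0.46456681 0.061269  ] corner [0.5674362  0.01159115] [array([235., 266.]), array([174., 217.]), array([317., 179.])]
-0.035 guide [0.46454042 0.06060953] corner [0.56790144 0.01196284] [array([236., 267.]), array([174., 217.]), array([318., 178.])]
-0.055 guide [0.4645998  0.06192817] corner [0.56696727 0.01122413] [array([234., 266.]), array([173., 216.]), array([317., 179.])]
```

```bash
python3 - <<'E'
import numpy as np
C,S=np.cos(-.05),np.sin(-.05);R=np.array([[C,-S],[S,C]]);o=np.array([.5308,.058])-R@[.066,-.14]
for y in (-260,-250,-183,-156): print(y,(R@[-.001,y/1000]+o).round(4))
print(o)
E
python3 -m pendant '[-0.0239,-0.017,-0.0065,0,0,0,-0.0239,-0.017,-0.0065,0,0,0,-0.0239,-0.017,-0.0065,0,0,0,-0.0239,-0.017,-0.0065,0,0,0,0,0,0,0,0,0]'; python3 go2.py .4577 -.0585 .08 -92.87 .26 0
```

```text
-260 [ 0.4579 -0.0585]
-250 [ 0.4584 -0.0485]
-183 [0.4617 0.0184]
-156 [0.4631 0.0454]
[0.47187957 0.20112366]
clock: 17.85
ee_pos: [0.3949, -0.3745, 0.2708]
tcp_rot: [[0.801, 0.562, 0.209], [0.542, -0.827, 0.146], [0.255, -0.004, -0.967]]
wrist_force: [0.1, -0.1, -1.7]
width: 0.0119
gripper_force: 45.0
d [ 0.1816 -0.254   0.0663] rv [-0.169  0.004  0.624] dT [-0.0037 -0.3188  0.0165] world [ 0.0166  0.3183 -0.0169]
grasp [ 0.4324 -0.3482  0.0968] q [ 0.76  0.67  0.05  1.95 -0.57  0.54  0.31] F [ 0.1 -0.1 -1.7] M [-0.32  0.19  0.01] w 0.0119 t 17.85
```

```bash
python3 -m pendant '[0,0,0,-0.0338,0.0008,0.1248,0,0,0,-0.0338,0.0008,0.1248,0,0,0,-0.0338,0.0008,0.1248,0,0,0,-0.0338,0.0008,0.1248,0,0,0,-0.0338,0.0008,0.1248,0,-0.03,0,0,0,0,0,-0.035,0,0,0,0,0,-0.035,0,0,0,0,0,-0.035,0,0,0,0,0,-0.035,0,0,0,0,0,-0.035,0,0,0,0,0,0,0,0,0,0]'; python3 -m pendant '[0,-0.035,0,0,0,0,0,-0.035,0,0,0,0,0,-0.025,0,0,0,0,0,-0.015,0,0,0,0,0,0,0,0,0,0,0,0,0,0,0,0]'; python3 go2.py .4579 -.0585 .08 -92.87 .26 0
```

```text
clock: 19.05
ee_pos: [0.4202, -0.1702, 0.2854]
tcp_rot: [[0.97, -0.032, 0.241], [-0.034, -0.999, 0.005], [0.241, -0.013, -0.97]]
wrist_force: [0.1, 0.4, -1.4]
width: 0.0117
gripper_force: 45.0
clock: 19.65
ee_pos: [0.4308, -0.0692, 0.2961]
tcp_rot: [[0.973, -0.042, 0.228], [-0.043, -0.999, 0.001], [0.228, -0.011, -0.974]]
wrist_force: [0.9, 0.2, -1.7]
width: 0.0115
gripper_force: 45.0
d [-0.0288 -0.0118  0.0367] rv [-0.012  0.03   0.005] dT [-0.03   -0.012   0.0357] world [-0.0192  0.013  -0.0422]
grasp [ 0.4719 -0.0691  0.1209] q [-0.14  0.52  0.35  2.31 -1.1   0.23 -0.41] F [ 0.9  0.2 -1.7] M [-0.08  0.31 -0.05] w 0.0115 t 19.65
```

The lean runs into the limits of q5 and q6 here. I'll set the wedge down flat on the bench just before the station, release it, and grip it again with the tool upright.

```bash
python3 -m pendant '[0,0.025,0,0,0,0,0,0.025,0,0,0,0,0,0.025,0,0,0,0,0,0,0,0,0,0,0,0,0,0,0,0]'; python3 go2.py .455 -.1434 .052 -92.87 .26 0
```

```text
clock: 20.15
ee_pos: [0.4269, -0.1453, 0.2953]
tcp_rot: [[0.973, -0.046, 0.227], [-0.047, -0.999, 0.001], [0.227, -0.011, -0.974]]
wrist_force: [-0.2, 0.7, -0.9]
width: 0.0119
gripper_force: 45.0
d [-0.0336 -0.0026  0.0634] rv [-0.012  0.031  0.001] dT [-0.0356 -0.0033  0.0623] world [-0.0182  0.0042 -0.0693]
grasp [ 0.4679 -0.1452  0.12  ] q [ 0.05  0.54  0.34  2.27 -1.06  0.28 -0.27] F [-0.2  0.7 -0.9] M [0.   0.26 0.02] w 0.0119 t 20.15
```

```bash
python3 -m pendant '[0,0,0,-0.012,0.031,0,-0.0089,-0.0008,0.0143,0,0,0,-0.0089,-0.0008,0.0143,0,0,0,-0.0089,-0.0008,0.0143,0,0,0,-0.0089,-0.0008,0.0143,0,0,0,0,0,0,0,0,0,0,0,0,0,0,0]'; python3 go2.py .455 -.1434 .050 -92.87 .26 0
```

```text
clock: 20.85
ee_pos: [0.4335, -0.1515, 0.2653]
tcp_rot: [[0.978, -0.041, 0.204], [-0.044, -0.999, 0.008], [0.203, -0.017, -0.979]]
wrist_force: [0.2, -0.4, -0.5]
width: 0.012
gripper_force: 45.0
d [-0.0331 -0.0087  0.0355] rv [-0.018  0.055  0.005] dT [-0.035  -0.0092  0.0335] world [-0.0248  0.0104 -0.0414]
grasp [ 0.4703 -0.1501  0.0891] q [ 0.13  0.6   0.24  2.25 -1.1   0.23 -0.22] F [ 0.2 -0.4 -0.5] M [-0.09  0.2  -0.05] w 0.012 t 20.85
```

```bash
python3 -m pendant '[0.0245,-0.001,0.005,0,0,0,0.0245,-0.001,0.005,0,0,0,0,0,0,-0.018,0.055,0.005,0,0,0,0,0,0,0,0,0,0,0,0]'; python3 go2.py .52 -.14 .050 -92.87 .26 0
```

```text
clock: 21.35
ee_pos: [0.4831, -0.1519, 0.2662]
tcp_rot: [[0.965, -0.052, 0.257], [-0.051, -0.999, -0.013], [0.258, -0.0, -0.966]]
wrist_force: [0.2, 0.1, -1.5]
width: 0.0114
gripper_force: 45.0
d [-0.0206 -0.0137  0.0383] rv [ 0.001 -0.001 -0.002] dT [-0.0205 -0.0137  0.0383] world [-0.0093  0.0142 -0.0423]
grasp [ 0.5294 -0.1543  0.0923] q [ 0.09  0.63  0.26  2.16 -1.1   0.23 -0.28] F [ 0.2  0.1 -1.5] M [-0.02  0.34 -0.  ] w 0.0114 t 21.35
```

```bash
python3 -m pendant '[0,0,0.014,0,0,0,0,0,0.014,0,0,0,0,0,0.0095,0,0,0,0,0,0,0,0,0,0,0,0,0,0,0]'; python3 go2.py .54 -.154 .050 -92.87 .26 0
```

```text
clock: 21.85
ee_pos: [0.5027, -0.1559, 0.2391]
tcp_rot: [[0.97, -0.049, 0.239], [-0.049, -0.999, -0.007], [0.239, -0.005, -0.971]]
wrist_force: [-1.0, 0.1, -0.4]
width: 0.0116
gripper_force: 45.0
d [-0.0124 -0.0037  0.0126] rv [-0.005  0.019 -0.   ] dT [-0.0127 -0.0038  0.0123] world [-0.0089  0.0042 -0.0152]
grasp [ 0.5456 -0.1571  0.0643] q [ 0.11  0.7   0.23  2.11 -1.1   0.23 -0.28] F [-1.   0.1 -0.4] M [-0.04  0.29 -0.04] w 0.0116 t 21.85
```

```bash
python3 -m pendant '[-0.0016,0,0.0066,0,0,0,-0.0014,0,0.0058,0,0,0,0,0,0,0,0,0,0,0,0,0,0,0]'; python3 go2.py .54 -.154 .050 -92.87 .26 0
```

```text
clock: 22.25
ee_pos: [0.507, -0.1574, 0.2309]
tcp_rot: [[0.972, -0.048, 0.232], [-0.049, -0.999, -0.004], [0.232, -0.007, -0.973]]
wrist_force: [-0.2, 0.3, -0.6]
width: 0.0114
gripper_force: 45.0
d [-0.0147 -0.005   0.0037] rv [-0.008  0.026 -0.   ] dT [-0.0148 -0.0051  0.0032] world [-0.0132  0.0057 -0.0069]
grasp [ 0.5487 -0.1581  0.0558] q [ 0.12  0.72  0.23  2.1  -1.1   0.23 -0.28] F [-0.2  0.3 -0.6] M [-0.04  0.28  0.03] w 0.0114 t 22.25
```

```bash
python3 -m pendant '[-0.0012,0,0.005,0,0,0,-0.0005,0,0.002,0,0,0,0,0,0,0,0,0,0,0,0,0,0,0]'; python3 go2.py .54 -.154 .050 -92.87 .26 0
```

```text
clock: 22.65
ee_pos: [0.5093, -0.1583, 0.2259]
tcp_rot: [[0.973, -0.048, 0.228], [-0.049, -0.999, -0.002], [0.228, -0.009, -0.974]]
wrist_force: [0.8, -0.8, -1.0]
width: 0.0119
gripper_force: 45.0
d [-0.0159 -0.0058 -0.0016] rv [-0.009  0.03   0.   ] dT [-0.0158 -0.0058 -0.0022] world [-0.0155  0.0066 -0.002 ]
grasp [ 0.5503 -0.1587  0.0506] q [ 0.12  0.73  0.22  2.09 -1.1   0.23 -0.28] F [ 0.8 -0.8 -1. ] M [-0.02  0.3   0.01] w 0.0119 t 22.65
```

Near contact. I'll release, back off and stand the tool upright. I'll then regrip across the tab's 40 mm width, held high, which clears both the press bar and the lock housing.

```bash
python3 -m pendant '[0,0,0,0,0,0,0,0,0,0,0,0,0,0,0,0,0,0,0,0,-0.04,0,0,0,0,0,-0.04,0,0,0,0,0,-0.04,0,0,0,0,0,0,0,-0.115,0,0,0,0,0,-0.115,0,0,0,0,0,0,0]' 0.05
python3 -m pendant '[0,0,0,0,0,-0.143,0,0,0,0,0,-0.143,0,0,0,0,0,-0.143,0,0,0,0,0,-0.143,0,0,0,0,0,-0.143,0,0,0,0,0,-0.143,0,0,0,0,0,-0.143,0,0,0,0,0,-0.143,0,0,0,0,0,-0.143,0,0,0,0,0,-0.143,0,0,0,0,0,-0.143,0,0,0,0,0,0]' 0.07
python3 go2.py .545 -.158 .11 -2.87 0 0
python3 - <<'E'
from st import *
c=snap('wrist','w7.png');pickle.dump(c,open('w7.pkl','wb'))
m=cv2.inRange(cv2.cvtColor(c['image'],cv2.COLOR_RGB2HSV),(5,170,60),(20,255,255))
cn=max(cv2.findContours(m,0,1)[0],key=cv2.contourArea);print(cv2.minAreaRect(cn),cv2.boundingRect(cn),proj(c,(.55,-.16,.057)))
E
```

```text
clock: 23.55
ee_pos: [0.4832, -0.1573, 0.3429]
tcp_rot: [[0.999, -0.045, -0.0], [-0.045, -0.999, 0.007], [-0.0, -0.007, -1.0]]
wrist_force: [0.8, 1.0, -0.6]
width: 0.0503
gripper_force: 0.0
clock: 24.75
ee_pos: [0.4816, -0.158, 0.3428]
tcp_rot: [[0.046, 0.999, 0.003], [0.999, -0.046, 0.01], [0.01, 0.002, -1.0]]
wrist_force: [-0.3, 0.8, -0.4]
width: 0.0704
gripper_force: 0.0
d [0.0024 0.0632 0.053 ] rv [ 0.002 -0.01   0.004] dT [0.0032 0.0634 0.0528] world [ 0.0634  0.     -0.0528]
grasp [ 0.4821 -0.1562  0.1628] q [ 0.07  0.53  0.28  1.98 -0.24  0.66  0.47] F [-0.3  0.8 -0.4] M [-0.05 -0.13 -0.02] w 0.0704 t 24.75
((336.4999694824219, 190.49998474121094), (50.99999237060547, 18.999996185302734), -0.0) (311, 181, 52, 20) [339.15890963 196.04140104]
```

```bash
python3 - <<'E'
from st import *
c=pickle.load(open('w7.pkl','rb'))
L,R_=plane(c,311,201,.057),plane(c,363,201,.057);print(L,R_,np.linalg.norm(L-R_))
hs=cv2.cvtColor(c['image'],cv2.COLOR_RGB2HSV);print(hs[176:206,337,2],hs[176:206,320,2])
g=c['image'].astype(int); # wedge grey region left/right boundary in rows toward thin end
for v in (100,130,160):
    sat=hs[v,:,1]; w=np.where((sat<40)&(hs[v,:,2]>140))[0]; w=w[(w>280)&(w<400)]; print(v,w.min() if len(w) else None,w.max() if len(w) else None)
E
```

```text
[ 0.52562775 -0.16337053  0.057     ] [ 0.57079501 -0.16545047  0.057     ] 0.04521512871280201
[177 176 176 165 132 116 117 118 118 120 121 122 125 127 208 217 222 221
 219 217 214 212 208 197 165 127 147 146 143 140] [170 170 170 161 122  79  90 116 117 117 118 120 136 182 203 212 218 216
 214 212 210 208 205 196 165 133 141 141 141 141]
100 313 356
130 314 354
160 313 352
```

Tab centre = (.5505,-.1585), as expected. I'll move over it and grip across its width at 52 mm.

```bash
python3 -m pendant '[0,0,0,0.002,-0.01,0.004,0,0.034,0,0,0,0,0,0.0345,0,0,0,0,0,0,0.035,0,0,0,0,0,0.035,0,0,0,0,0,0,0,0,0,0,0,0,0,0,0]'; python3 go2.py .5505 -.1585 .052 -2.8 0 0
```

```text
clock: 25.5
ee_pos: [0.5501, -0.1614, 0.2726]
tcp_rot: [[0.051, 0.999, -0.003], [0.999, -0.051, -0.001], [-0.002, -0.003, -1.0]]
wrist_force: [-0.0, -1.2, 0.1]
width: 0.0701
gripper_force: 0.0
d [0.003  0.0003 0.0406] rv [-0.003  0.002 -0.002] dT [0.003  0.0002 0.0406] world [ 0.0004  0.0029 -0.0406]
grasp [ 0.5495 -0.1617  0.0926] q [ 0.08  0.71  0.25  1.85 -0.28  0.61  0.45] F [-0.  -1.2  0.1] M [-0.04 -0.13 -0.01] w 0.0701 t 25.5
```

```bash
python3 -m pendant '[0.003,0,0.02,-0.003,0.002,-0.002,0,0,0.0206,0,0,0,0,0,0,0,0,0,0,0,0,0,0,0]'; python3 go2.py .5505 -.1585 .052 -2.8 0 0
python3 -m pendant '[0,0,0,0,0,0,0,0,0,0,0,0,0,0,0,0,0,0,0,0,0,0,0,0,0,0,-0.01,0,0,0,0,0,-0.015,0,0,0,0,0,0,0,0,0,0,0,0,0,0,0]' 0 50; python3 go2.py .4579 -.0585 .077 -2.87 0 0
```

```text
clock: 25.9
ee_pos: [0.5509, -0.1588, 0.2337]
tcp_rot: [[0.048, 0.999, 0.003], [0.999, -0.048, -0.0], [-0.0, 0.003, -1.0]]
wrist_force: [0.9, -0.7, 0.6]
width: 0.0697
gripper_force: 0.0
d [ 0.0003 -0.0004  0.0017] rv [0.003 0.    0.001] dT [ 0.0003 -0.0004  0.0017] world [-0.0004  0.0003 -0.0017]
grasp [ 0.5514 -0.1588  0.0537] q [ 0.09  0.77  0.22  1.87 -0.3   0.53  0.47] F [ 0.9 -0.7  0.6] M [-0.07 -0.13 -0.04] w 0.0697 t 25.9
clock: 26.7
ee_pos: [0.5504, -0.1585, 0.2574]
tcp_rot: [[0.048, 0.999, 0.002], [0.999, -0.048, 0.0], [0.001, 0.001, -1.0]]
wrist_force: [0.6, 0.3, -2.0]
width: 0.0393
gripper_force: 50.0
d [ 0.0955 -0.0972  0.0003] rv [ 0.001 -0.001  0.002] dT [ 0.0952 -0.0974  0.0004] world [-0.0925  0.1    -0.0004]
grasp [ 0.5507 -0.1584  0.0774] q [ 0.08  0.73  0.24  1.87 -0.29  0.58  0.46] F [ 0.6  0.3 -2. ] M [-0.08 -0.06  0.  ] w 0.0393 t 26.7
```

```bash
python3 -m pendant '[0,-0.0324,-0.001,0,0,0,0,-0.0324,-0.001,0,0,0,0,-0.0324,-0.001,0,0,0,0,0,0,0.001,0,0.002,0.025,0,0,0,0,0,0.03,0,0,0,0,0,0.03,0,0,0,0,0,0.01,0,0,0,0,0,0,0,0,0,0,0,0,0,0,0,0,0]'; python3 go2.py .4579 -.0585 .064 -2.87 0 0
python3 - <<'E'
from st import *
c=snap('wrist','w8.png');pickle.dump(c,open('w8.pkl','wb'))
C,S=np.cos(-.05),np.sin(-.05);R=np.array([[C,-S],[S,C]]);o=np.array([.5308,.058])-R@[.066,-.14]
for q in [(-23.5,-185,26),(-23.5,-100,26),(23.5,-160,26),(-20,-110,20),(20,-110,20),(105,-185,12)]: print(q,proj(c,[*(R@(np.array(q[:2])/1000)+o),q[2]/1000]).round(1))
cv2.imwrite('pics/c8.png',c['image'][:,:,::-1])
E
```

```text
clock: 27.7
ee_pos: [0.4583, -0.06, 0.2599]
tcp_rot: [[0.05, 0.999, 0.0], [0.999, -0.05, -0.0], [-0.0, 0.0, -1.0]]
wrist_force: [-0.7, 0.4, -0.8]
width: 0.0396
gripper_force: 50.0
d [ 0.0014 -0.0004  0.0159] rv [ 0.  0. -0.] dT [ 0.0014 -0.0004  0.0159] world [-0.0004  0.0015 -0.0159]
grasp [ 0.4583 -0.06    0.0799] q [-0.08  0.63  0.22  2.16 -0.35  0.39  0.37] F [-0.7  0.4 -0.8] M [-0.17 -0.07  0.  ] w 0.0396 t 27.7
(-23.5, -185, 26) [224.8 102.9]
(-23.5, -100, 26) [220.2 -51.5]
(23.5, -160, 26) [299.2  61.2]
(-20, -110, 20) [227.9 -27.4]
(20, -110, 20) [294.9 -27.4]
(105, -185, 12) [414.7 102.7]
```

View pics/c8.png

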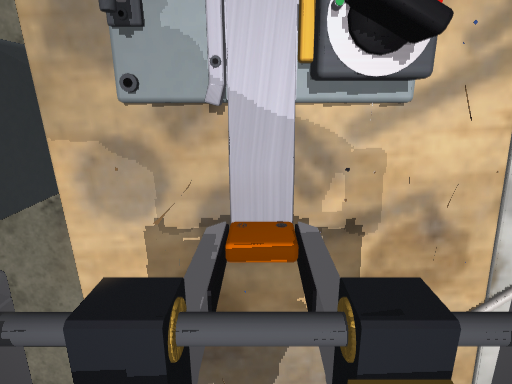

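The wedge lies between the fence (u≈224) and the brass shoe (u≈300), as it should. I'll lower it onto the plate and feel for contact.

```bash
python3 -m pendant '[0.001,0,0.007,0,0,0,0,0,0.006,0,0,0,0,0,0.002,0,0,0,0,0,0,0,0,0,0,0,0,0,0,0]'; python3 go2.py .4579 -.0585 .064 -2.87 0 0
python3 -m pendant '[0,0,0.0015,0,0,0,0,0,0,0,0,0,0,0,0,0,0,0]'; python3 go2.py .4579 -.0585 .064 -2.87 0 0;
```

```text
clock: 28.25
ee_pos: [0.4579, -0.0582, 0.2449]
tcp_rot: [[0.05, 0.999, -0.0], [0.999, -0.05, 0.001], [0.001, -0.001, -1.0]]
wrist_force: [-0.5, 0.4, -1.1]
width: 0.0394
gripper_force: 50.0
d [-0.0003  0.      0.0009] rv [-0.001 -0.001 -0.   ] dT [-0.0003  0.      0.0009] world [-0.     -0.0003 -0.0009]
grasp [ 0.4578 -0.0581  0.0649] q [-0.07  0.66  0.2   2.17 -0.36  0.35  0.38] F [-0.5  0.4 -1.1] M [-0.08 -0.07  0.  ] w 0.0394 t 28.25
clock: 28.55
ee_pos: [0.458, -0.0584, 0.244]
tcp_rot: [[0.05, 0.999, 0.0], [0.999, -0.05, 0.0], [0.0, 0.0, -1.0]]
wrist_force: [-1.2, -2.5, 5.7]
width: 0.0398
gripper_force: 50.0
d [-0.0001 -0.0001 -0.    ] rv [ 0. -0. -0.] dT [-0.0001 -0.0001 -0.    ] world [-0.0001 -0.0001  0.    ]
grasp [ 0.4581 -0.0583  0.064 ] q [-0.07  0.66  0.2   2.17 -0.36  0.34  0.38] F [-1.2 -2.5  5.7] M [-0.11  0.23  0.05] w 0.0398 t 28.55
```

Contact is at the predicted height. I'll feed it in part way.

```bash
python3 -m pendant '[0.012,0,-0.0008,0,0,0,0.015,0,0,0,0,0,0.015,0,0,0,0,0,0.015,0,0,0,0,0,0.008,0,0,0,0,0,0,0,0,0,0,0,0,0,0,0,0,0]'; python3 go2.py .4611 .0064 .064 -2.87 0 0
python3 - <<'E'
from st import *
c=snap('wrist','w9.png');pickle.dump(c,open('w9.pkl','wb'))
C,S=np.cos(-.05),np.sin(-.05);R=np.array([[C,-S],[S,C]]);o=np.array([.5308,.058])-R@[.066,-.14]
P=lambda x,y,z:np.array([*(R@[x/1000,y/1000]+o),z/1000])
d={'w2':c2,'w3':pickle.load(open('w3.pkl','rb')),'w4':pickle.load(open('w4.pkl','rb')),'w9':c,'side':snap('side'),'scene':snap('scene')}
for n,k in d.items():
    i=k['image'];hs=cv2.cvtColor(i,cv2.COLOR_RGB2HSV)
    m=cv2.inRange(hs,(0,150,60),(4,255,255))|cv2.inRange(hs,(170,150,60),(180,255,255))
    N,l,st_,ce=cv2.connectedComponentsWithStats(m)
    e=proj(k,P(-86,-119,37));print(n,'exp',e.round(1),[(ce[j].round(1),st_[j].tolist()) for j in range(1,N) if np.linalg.norm(ce[j]-e)<30])
E
```

```text
clock: 29.25
ee_pos: [0.4619, 0.0071, 0.2448]
tcp_rot: [[0.049, 0.999, 0.002], [0.999, -0.049, 0.0], [0.0, 0.002, -1.0]]
wrist_force: [1.5, -2.9, 4.8]
width: 0.0389
gripper_force: 50.0
d [-0.0007 -0.0007  0.0008] rv [ 0.002 -0.     0.001] dT [-0.0007 -0.0007  0.0008] world [-0.0008 -0.0007 -0.0008]
grasp [0.4622 0.0071 0.0649] q [-0.22  0.66  0.22  2.17 -0.4   0.35  0.28] F [ 1.5 -2.9  4.8] M [-0.63 -0.1   0.03] w 0.0389 t 29.25
w2 exp [153.8 226.5] [(array([150.6, 224.2]), [144, 220, 16, 9, 83])]
w3 exp [406.2 176.9] [(array([405.6, 177.3]), [397, 168, 20, 21, 134])]
w4 exp [148.  272.3] [(array([147.3, 270.6]), [137, 264, 22, 14, 177])]
w9 exp [108.3 105.5] [(array([109.7, 103. ]), [90, 85, 33, 38, 660])]
side exp [210.2 168.5] []
scene exp [180.5 181.4] [(array([179.5, 181. ]), [179, 181, 2, 1, 2])]
```

```bash
python3 - <<'E'
from st import *
c=pickle.load(open('w9.pkl','rb'));hs=cv2.cvtColor(c['image'],cv2.COLOR_RGB2HSV)
def ch(p):
    h,s,v=map(int,p)
    if s>140 and (h<6 or h>168): return 'R' if v>110 else 'r'
    if v<60: return '#'
    if v<110: return '+'
    return '.' if s<50 else '~' if h>60 else '-'
for v in range(70,132): print(v,''.join(ch(hs[v,u]) for u in range(72,150)))
C,S=np.cos(-.05),np.sin(-.05);R=np.array([[C,-S],[S,C]]);o=np.array([.5308,.058])-R@[.066,-.14]
P=lambda x,y,z:np.array([*(R@[x/1000,y/1000]+o),z/1000])
for q in [(-86,-107,30),(-86,-107,33),(-86,-119,12),(-86,-119,64),(-86,-119,35),(-86,-119,40),(-70,-100,34)]: print(q,proj(c,P(*q)).round(1))
E
```

```text
70 -------------------------+++++++++++++++++++++++++++++++++++++++++++++++++++++
71 -------------------------+#######################+++++++++++++++++++++++++++++
72 -------------------------+#######################+++++++++++++++++++++++++++++
73 -------------------------+#######################+++++++++++++++++++++++++++++
74 --------------------------#######################+++++++++++++++++++++++++++++
75 --------------------------#######################+++++++++++++++++++++++++++++
76 --------------------------+######################+++++++++++++++++++++++++++++
77 --------------------------+######################+++++++++++++++++++++++++++++
78 --------------------------+######################+++++++++++++++++++++++++++++
79 ---------------------------######################+++++++++++++++++++++++++++++
80 ---------------------------######################+++++++++++++++++++++++++++++
81 ---------------------------######################+++++++++++++++++++++++++++++
82 ---------------------------+#####################+++++++++++++++++++++++.....+
83 ---------------------------++++
[... 3525 characters left out ...]
--------------------------#+++++++++++++##################+++++++++###+....
127 -----------------------------++++++++++++++##################+++++++++###+....
128 -----------------------------++++++++++++++###################++++++++###+....
129 -----------------------------++++++++++++++###################++++++++###+....
130 -----------------------------++++++++++++++#################++++++++++###+....
131 -----------------------------++++++++++++++################++++++++++++##+....
(-86, -107, 30) [111.2  83.8]
(-86, -107, 33) [108.8  83.5]
(-86, -119, 12) [126.2 104.8]
(-86, -119, 64) [ 82.9 106.6]
(-86, -119, 35) [109.9 105.5]
(-86, -119, 40) [105.9 105.7]
(-70, -100, 34) [135.1  70.3]
```

The ASCII crop shows a red collar on the post with a thin tongue (v 85–88, u 95–112) pointing at the black pointer (v 71–83, u 98–120). I'll check the tongue's height with the older views.

```bash
python3 - <<'E'
from st import *
def ch(p):
    h,s,v=map(int,p)
    if s>140 and (h<6 or h>168): return 'R' if v>110 else 'r'
    if v<60: return '#'
    if v<110: return '+'
    return '.' if s<50 else '~' if h>60 else '-'
C,S=np.cos(-.05),np.sin(-.05);R=np.array([[C,-S],[S,C]]);o=np.array([.5308,.058])-R@[.066,-.14]
P=lambda x,y,z:np.array([*(R@[x/1000,y/1000]+o),z/1000])
for n,(u,v) in {'w3':(405,177),'w4':(147,271)}.items():
    c=pickle.load(open(n+'.pkl','rb'));hs=cv2.cvtColor(c['image'],cv2.COLOR_RGB2HSV);print(n,u-22)
    for y in range(v-22,v+18): print(y,''.join(ch(hs[y,x]) for x in range(u-22,u+22)))
    for q in [(-86,-110,35),(-86,-110,40),(-86,-107,30),(-86,-119,64),(-91,-110,38),(-81,-110,38)]: print(q,proj(c,P(*q)).round(1))
c=pickle.load(open('w9.pkl','rb'));hs=cv2.cvtColor(c['image'],cv2.COLOR_RGB2HSV)
print(hs[78,94:126,2],hs[73,94:126,2],hs[87,92:118].tolist())
E
```

```text
w3 383
155 ........+##+++...---------------------------
156 ......++##++..+...--------------------------
157 .....++###+....++..-------------------------
158 ....++###++++.+.+...------------------------
159 ...++##++++++++.++...-----------------------
160 ..++###++++++++.+++...----------------------
161 ++####++#++#++++++++..----------------------
162 +###+++######++++++++..---------------------
163 ##++++###+####++++++++..------------------.-
164 #++.+############+++++...----------------...
165 ++.++##############++++...----------------.-
166 ++.+##############++++++...--------------...
167 +++.+############+++++r+++..----------------
168 ++++.+##########+.++++rrr+...---------------
169 +++++.+########++.+++++rRRR...--------------
170 ++++++.+###+#++++++++++rRRRR...-------------
171 +++.+++.###+++++++++++rRRRRRR...------------
172 .+++++++++##+++++++++rRRRRRRR-...-----------
173 ..++++++++###+++++++RRRRR+rRRR~..-----------
174 ...+++++++++#+rr++rRRRRR++++RRR-..----------
175 ....++++++++#+rrrRRRRR-+++++++RR-..---------
176 .....++++++++#rrrRRRRR+++++++++RR~..--------
177 ......+++++
[... 3146 characters left out ...]
38) [137.9 270.7]
(-81, -110, 38) [143.7 264.4]
[130 129 130 129 105  31  32  30  32  31  32  31  31  30  31  31  31  30
  31  30  30  30  31  32  30  32  13  74  76  77  76  77] [127 127 127 107  32  32  30  29  32  31  30  31  32  30  33  30  31  30
  31  31  30  31  30  31  30  16  27  77  77  76  76  76] [[17, 69, 134], [17, 69, 134], [9, 106, 137], [2, 240, 208], [2, 241, 203], [2, 240, 203], [1, 239, 204], [1, 239, 204], [1, 239, 204], [2, 241, 205], [1, 236, 205], [1, 236, 206], [1, 234, 206], [1, 236, 206], [1, 235, 206], [1, 236, 206], [1, 235, 206], [1, 234, 207], [1, 232, 208], [1, 233, 208], [1, 245, 154], [1, 235, 90], [178, 143, 57], [108, 30, 42], [102, 30, 42], [105, 26, 40]]
```

```bash
python3 - <<'E'
from st import *
C,S=np.cos(-.05),np.sin(-.05);R=np.array([[C,-S],[S,C]]);o=np.array([.5308,.058])-R@[.066,-.14]
inv=lambda X:np.r_[R.T@(X[:2]-o),X[2]]*1000
w9,w4,w3=[pickle.load(open(n+'.pkl','rb')) for n in('w9','w4','w3')]
for a in [(103.5,85.2)]:
    for b in [(139.2,267.7),(138.7,267.7),(139.7,268.2)]:
        X,e=tri(w9,a,w4,b);print(inv(X).round(1),e)
print('collar corner +x+y top', [inv(tri(w9,(113.5,89),w4,(b))[0]).round(1) for b in [(143.5,265.5)]])
s=readout.observe();g=s['ee_pos']+.18*s['tcp_rot'][:,2];print('grasp station',inv(g).round(1))
for z in (30,33,36,38,40,42): print(z,[proj(w9,np.r_[R@[-.086,y]+o,z/1000]).round(1) for y in (-.107,-.109)])
E
```

```text
[ -85.3 -108.5   41.1] 0.0005562277122284873
[ -85.2 -108.3   41.4] 7.739753061343378e-05
[ -84.2 -108.8   42.9] 0.0011462221828656852
collar corner +x+y top [array([ -80.2, -110.3,   40.9])]
grasp station [ 1.000e-01 -1.943e+02  6.480e+01]
30 [array([111.2,  83.8]), array([111.6,  87.4])]
33 [array([108.8,  83.5]), array([109.3,  87.2])]
36 [array([106.4,  83.3]), array([106.9,  87. ])]
38 [array([104.7,  83.1]), array([105.2,  86.9])]
40 [array([103. ,  82.9]), array([103.5,  86.8])]
42 [array([101.3,  82.8]), array([101.8,  86.6])]
```

Mark tongue ≈ 40–41 mm at its top, so the tip is ≈39.5 mm and a push of about 36 mm is needed. I'll do 32 mm, then measure.

```bash
python3 -m pendant '[0.01,0,0,0,0,0,0.011,0,0,0,0,0,0.011,0,0,0,0,0,0,0,0,0,0,0,0,0,0,0,0,0,0,0,0,0,0,0]'
cat > ms.py <<'E'
from st import *
C,S=np.cos(-.05),np.sin(-.05);R=np.array([[C,-S],[S,C]]);o=np.array([.5308,.058])-R@[.066,-.14]
inv=lambda X:np.r_[R.T@(X[:2]-o),X[2]]*1000
s=readout.observe();g=s['ee_pos']+.18*s['tcp_rot'][:,2];print('grasp station',inv(g).round(1),s['wrist_force'].round(1))
c=snap('wrist');pickle.dump(c,open('wl.pkl','wb'));hs=cv2.cvtColor(c['image'],cv2.COLOR_RGB2HSV)
def ch(p):
    h,s,v=map(int,p)
    if s>140 and (h<6 or h>168): return 'R' if v>130 else 'r'
    return '#' if v<24 else '@' if v<50 else '+' if v<110 else '.'
u,v=proj(c,np.r_[R@[-.086,-.107]+o,.039]).round().astype(int);print(u-28)
for y in range(v-18,v+14): print(y,''.join(ch(hs[y,x]) for x in range(u-28,u+32)))
for z in (34,37,40,43): print(z,[proj(c,np.r_[R@[-.086,y]+o,z/1000]).round(1) for y in (-.104,-.107,-.109)])
E
python3 ms.py
```

```text
clock: 30.0
ee_pos: [0.4632, 0.0384, 0.2448]
tcp_rot: [[0.051, 0.999, 0.002], [0.999, -0.051, -0.0], [-0.0, 0.002, -1.0]]
wrist_force: [0.2, -4.2, 5.7]
width: 0.0393
gripper_force: 50.0
grasp station [  -0.2 -163.    64.8] [ 0.2 -4.2  5.7]
83
122 ...................@@@@@@@@@@@@@@@@@@@@@@@@@@@@@@@@+++++++++
123 ...................@@@@@@@@@@@@@@@@@@@@@@@@@@@@@@@@@++++++++
124 ...................@@@@@@@@@@@@@@@@@@@@@@@@@@@@@@@@@@@++++++
125 ...................+@@@@@@@@@@@@@@@@@@@@@@@@@@@@@@@@@@......
126 .....................+++++++++++++++++++++++++++++++++++....
127 .....................................+++++++++++++++++++....
128 .................++@@@@@@@@@@@@@@@@@@@##@+++++++++++++++++++
129 .................+@@@@@@@@@@@@@@@@@@@@@#@+++++++++++++++++++
130 ..................@@@@@@@@@@@@@@@@@@@@@#@+++++++++++++++++++
131 ..................@@@@@@@@@@@@@@@@@@@@@#@+++++++++++++++++++
132 ..................+@@@@@@@@@@@@@@@@@@@@#@+++++++++++++++++++
133 ..................+@@@@@@@@@@@@@@@@@@@@#@++++++++++++++....+
134 ..................+@@@@@@@@@@@@@@@@@@@@@@+++...............+
135 ........
[... 812 characters left out ...]
rrr+++++++++++++++++
148 ................RRRRRRRRRRRRRRRRRRRRRrrrrrr+++++++@@++++++++
149 ...............RRRRRRRRRRRRRRRRRRRRRRRrrrrrr++++++@@++++++++
150 ...............RRRRRRRRRRRRRRRRRRRRRRRrrrrrr++++++@@++++++++
151 ...............RRRRRRRRRRRRRRRRRRRRRRRrrrrrr++++++@@@@++++++
152 ................RRRRRR........RRRRRRRRrrrrrr+++++++++@+@++++
153 ................RRR...........+RRRRRRRrrrrrr++++++++++++++++
34 [array([114.6, 134.2]), array([115.2, 139.3]), array([115.6, 142.7])]
37 [array([112.3, 134.8]), array([113., 140.]), array([113.4, 143.4])]
40 [array([110. , 135.3]), array([110.7, 140.6]), array([111.1, 144.1])]
43 [array([107.6, 135.9]), array([108.3, 141.3]), array([108.7, 144.8])]
```

Top to top, the pointer is about 2.4 mm short by this view, and about 1.2 mm by geometry. I'll push another 9 mm, release, lift, and check with views from two sides.

```bash
python3 -m pendant '[0.005,0,0,0,0,0,0.004,0,0,0,0,0,0,0,0,0,0,0,0,0,0,0,0,0]'; python3 ms.py | head -1
python3 -m pendant '[0,0,0,0,0,0,0,0,0,0,0,0,0,0,-0.01,0,0,0,0,0,-0.02,0,0,0,0,0,-0.02,0,0,0,0,0,0,0,0,0,0,0,0,0,0,0]' 0.046; python3 ms.py
```

```text
clock: 30.45
ee_pos: [0.4635, 0.0463, 0.2449]
tcp_rot: [[0.052, 0.999, 0.001], [0.999, -0.052, -0.002], [-0.002, 0.002, -1.0]]
wrist_force: [0.0, -7.1, 6.8]
width: 0.0397
gripper_force: 50.0
grasp station [  -0.3 -155.4   64.9] [ 0.  -7.1  6.8]
clock: 31.2
ee_pos: [0.4632, 0.0484, 0.2948]
tcp_rot: [[0.049, 0.999, 0.001], [0.999, -0.049, 0.001], [0.001, 0.001, -1.0]]
wrist_force: [-1.1, 0.6, 0.4]
width: 0.0463
gripper_force: 0.0
grasp station [  -0.9 -152.7  114.8] [-1.1  0.6  0.4]
117
128 ....................@@@@@@@@@@@@@@@@@@@@@@@@@@++++++++++++++
129 ....................@@@@@@@@@@@@@@@@@@@@@@@@@@++++++++++++++
130 ....................@@@@@@@@@@@@@@@@@@@@@@@@@@++++++++++++++
131 ....................+@@@@@@@@@@@@@@@@@@@@@@@@@++++++++++++++
132 ....................+@@@@@@@@@@@@@@@@@@@@@@@@@++++++++++++++
133 ....................+@@@@@@@@@@@@@@@@@@@@@@@@@++++++++++++++
134 ....................++@@@@@@@@@@@@@@@@@@@@@@@@@+++++++++++++
135 .....................+++++++++++++++++++++++++++............
136 ....................+++++++++++++++++++++++++++++...........
137 ...................@@
[... 1061 characters left out ...]
+++++++++++.......
154 ..................RRRRRRRRRRRRRRRRRrrrr++++++++++++++.......
155 ..................RRRRRRRRRRRRRRRRRRrr++++++++++++++++......
156 ..................RRR..........RRRRRr+++++++++++++++++......
157 ............................++.RRRRRr+++++++++++++++++......
158 ..........................++++.RRRRR++++++++++++++++++......
159 ........................+++++++RRRRR++++++++++++++++++......
34 [array([146.8, 141.1]), array([147.2, 145.1]), array([147.5, 147.8])]
37 [array([145.4, 141.6]), array([145.8, 145.6]), array([146.1, 148.3])]
40 [array([144. , 142.1]), array([144.4, 146.2]), array([144.7, 148.9])]
43 [array([142.6, 142.6]), array([143. , 146.8]), array([143.2, 149.5])]
```

```bash
sed -i "s/'wl.pkl'/__import__('sys').argv[1]/" ms.py
python3 -m pendant '[0,-0.025,0,0,0,0,0,-0.025,0,0,0,0,0,-0.02,0,0,0,0,0,0,0,0,0,0,0,0,0,0,0,0]'|grep ee; python3 ms.py wa.pkl
python3 -m pendant '[0,0.035,0,0,0,0,0,0.035,0,0,0,0,0,0.035,0,0,0,0,0,0.035,0,0,0,0,0,0,0,0,0,0,0,0,0,0,0,0]'|grep ee; python3 ms.py wb.pkl
```

```text
ee_pos: [0.3939, 0.0514, 0.2941]
grasp station [ -70.4 -153.3  114.1] [0.4 0.3 0.5]
211
127 ..............+........@@@@@@@@@@@@@@@@@@@@@@@@@+@@+++++++++
128 ..............+........@+@@@@@@@@@@@@@@@@@@@@@@@@@@+++++++++
129 ..............+........@@@@@@@@@@@@@@@@@@@@@@@@@@@@+++++++++
130 ..............+........@@@@@@@@@@@@@@@@@@@@@@@@@@@@+++++++++
131 ..............+........@@@@@@@@@@@@@@@@@@@@@@@@@@@@+++++++++
132 ..............+........@@@@@@@@@@@@@@@@@@@@@@@@@@@++++++++++
133 ..............+........+@@@@@@@@@@@@@@@@@@@@@@@@@@+.++.+++++
134 ..............+........++++++++++++++++++++++++++++.........
135 ..............+.........++++++++++++++++++++++++++++........
136 ..............+.......@@@@@@@@@@@@@@@@++++++++++++++++++++++
137 ..............+......+@@@@@@@@@@@@@@@@++++++++++++++++++++++
138 ..............+.......@@@@@@@@@@@@@@@@++++++++++++++++++++++
139 ..............+.......@@@@@@@@@@@@@@@@++++++++++++++++++++++
140 ..............+.......@@@@@@@@@@@@@@@@++++++++++++++++++++++
141 ..............+.......@@@@@@@@@@@@@@@@+++++++++++..+++++++++
142 ..............+.......@@@@@@@@@@@
[... 3119 characters left out ...]
++++++++@@++++++++
153 .................RRRRRRRRRRRRRRRRRrrrrrrr++++++++++@@@++++++
154 .................RRRRRRRRRRRRRRRRRrrrrrrr++++++++++@@@@+++++
155 .................R........+++RRRRRrrrrrrrr+++++++++@@+++++++
156 ......................+++++++RRRRRRrrrrrrr+++++++++@@+++++++
157 .................++++++++++++.RRRRRrrrrrrr+++++++++@@+++++++
158 ..............+++++++++++++++.RRRRRrrrrrrr+++++++++@@+++++++
34 [array([ 51.4, 139.9]), array([ 52.1, 143.9]), array([ 52.6, 146.6])]
37 [array([ 48.8, 140.4]), array([ 49.6, 144.5]), array([ 50. , 147.2])]
40 [array([ 46.2, 140.9]), array([ 46.9, 145. ]), array([ 47.4, 147.8])]
43 [array([ 43.5, 141.4]), array([ 44.3, 145.6]), array([ 44.8, 148.4])]
```

Both sit near 40 mm. I'll refine with subpixel edges in the two views.

```bash
python3 - <<'E'
from st import *
C,S=np.cos(-.05),np.sin(-.05);R=np.array([[C,-S],[S,C]]);o=np.array([.5308,.058])-R@[.066,-.14]
inv=lambda X:np.r_[R.T@(X[:2]-o),X[2]]*1000
A,B,L=[pickle.load(open(n,'rb')) for n in('wa.pkl','wb.pkl','wl.pkl')]
for n,c,rows_p,rows_t,u0 in [('A',A,(139,141,143,144),(147,148),228),('B',B,(139,141,143),(147,148),34),('L',L,(139,141,143,144),(148,149),132)]:
    for v in rows_p: print(n,'p',v,c['image'][v,u0:u0+26].sum(1).tolist())
    for v in rows_t: print(n,'tR',v,c['image'][v,u0:u0+26,0].tolist())
    for v in rows_t: print(n,'tB',v,c['image'][v,u0:u0+26,2].tolist())
E
```

```text
A p 139 [416, 442, 447, 446, 342, 106, 102, 100, 100, 102, 99, 100, 98, 97, 99, 100, 97, 99, 98, 96, 99, 181, 239, 242, 241, 239]
A p 141 [414, 441, 450, 449, 343, 104, 101, 100, 100, 101, 99, 100, 99, 100, 100, 99, 96, 96, 97, 98, 101, 182, 285, 286, 286, 287]
A p 143 [331, 220, 184, 185, 163, 106, 98, 100, 97, 100, 98, 98, 99, 97, 96, 95, 98, 96, 96, 96, 100, 104, 181, 161, 159, 147]
A p 144 [268, 242, 248, 248, 216, 106, 99, 100, 98, 97, 98, 96, 94, 95, 97, 98, 96, 99, 99, 93, 99, 116, 243, 240, 244, 250]
A tR 147 [74, 79, 83, 83, 83, 132, 168, 167, 167, 167, 167, 167, 167, 167, 167, 167, 168, 169, 103, 45, 45, 45, 82, 80, 82, 83]
A tR 148 [78, 79, 83, 83, 87, 208, 225, 225, 225, 226, 226, 226, 226, 226, 226, 226, 227, 228, 157, 54, 47, 45, 82, 81, 81, 83]
A tB 147 [83, 88, 91, 91, 90, 54, 13, 12, 11, 12, 11, 12, 10, 13, 13, 12, 12, 13, 27, 50, 50, 49, 89, 89, 91, 92]
A tB 148 [85, 87, 91, 91, 82, 27, 29, 29, 30, 30, 28, 27, 28, 31, 30, 31, 30, 30, 19, 48, 48, 49, 90, 89, 91, 91]
B p 139 [330, 330, 329, 289, 130, 80, 82, 81, 82, 78, 80, 83, 80, 79, 78, 81, 80, 79, 82, 81, 60, 77, 
[... 1050 characters left out ...]
97, 100, 99, 101, 101, 104, 106, 103, 79, 173, 175, 176, 176]
L p 144 [381, 380, 381, 376, 373, 128, 95, 96, 96, 96, 96, 99, 99, 100, 100, 101, 103, 103, 109, 106, 110, 91, 140, 143, 144, 145]
L tR 148 [146, 145, 145, 144, 144, 144, 177, 205, 205, 205, 204, 205, 205, 205, 205, 205, 205, 205, 205, 122, 66, 51, 52, 52, 59, 60]
L tR 149 [146, 145, 145, 144, 144, 144, 208, 214, 215, 215, 215, 215, 215, 217, 216, 216, 216, 216, 219, 138, 71, 60, 64, 63, 88, 85]
L tB 148 [107, 107, 107, 107, 107, 104, 58, 10, 11, 14, 12, 15, 15, 18, 19, 18, 20, 22, 24, 25, 37, 53, 53, 54, 63, 63]
L tB 149 [107, 108, 107, 107, 107, 104, 29, 19, 19, 19, 20, 20, 21, 26, 27, 27, 28, 29, 32, 26, 37, 50, 52, 59, 94, 92]
```

The pointer is about 0.8 mm above the tongue, top to top, and a little more mid to mid. I'll regrip the tab and draw the wedge back 6 mm, which lowers the pointer by about 1.1 mm.

```bash
python3 -m pendant '[0,-0.035,0,0,0,0,0,-0.035,0,0,0,0,0,0,0,0,0,0,0,0,0,0,0,0]' 0.05; python3 - <<'E'
import numpy as np
C,S=np.cos(-.05),np.sin(-.05);R=np.array([[C,-S],[S,C]]);o=np.array([.5308,.058])-R@[.066,-.14]
print(R@[-.0003,-.154]+o)
E
python3 go2.py .4634 .0473 .065 -2.87 0 0
```

```text
clock: 32.85
ee_pos: [0.4624, 0.048, 0.2947]
tcp_rot: [[0.049, 0.999, -0.001], [0.999, -0.049, 0.001], [0.001, -0.001, -1.0]]
wrist_force: [0.7, -0.5, -0.7]
width: 0.0497
gripper_force: 0.0
[0.46388315 0.04733112]
d [-0.0007  0.001   0.0497] rv [-0.001 -0.001  0.001] dT [-0.0007  0.001   0.0497] world [ 0.001  -0.0007 -0.0497]
grasp [0.4623 0.0482 0.1147] q [-0.38  0.57  0.32  2.13 -0.37  0.49  0.17] F [ 0.7 -0.5 -0.7] M [-0.02 -0.12  0.06] w 0.0497 t 32.85
```

```bash
python3 -m pendant '[0,0.0012,0.02,-0.001,0,0,0,0,0.02,0,0,0,0,0,0.0095,0,0,0,0,0,0,0,0,0,0,0,0,0,0,0]'|grep -E 'force|ee'
python3 -m pendant '[0,0,0,0,0,0,0,0,0,0,0,0,0,0,0,0,0,0,0,0,0,0,0,0]' 0 45|grep -E 'force|ee|width'; python3 ms.py wl.pkl|head -1
python3 -m pendant '[-0.003,0,0,0,0,0,-0.003,0,0,0,0,0,0,0,0,0,0,0,0,0,0,0,0,0]' |grep -E 'force|ee|width'; python3 ms.py wl.pkl|head -1
```

```text
ee_pos: [0.465, 0.0477, 0.2451]
wrist_force: [0.5, 0.7, 0.4]
gripper_force: 0.0
ee_pos: [0.4644, 0.0477, 0.2455]
wrist_force: [-0.8, -0.7, 5.8]
width: 0.0393
gripper_force: 45.0
grasp station [   0.4 -153.4   65.5] [-0.8 -0.7  5.8]
ee_pos: [0.4646, 0.0433, 0.2455]
wrist_force: [0.8, 4.9, 5.8]
width: 0.0395
gripper_force: 45.0
grasp station [   0.9 -157.5   65.5] [0.8 4.9 5.8]
```

```bash
python3 -m pendant '[-0.0015,0,0,0,0,0,0,0,0,0,0,0]'|grep ee; python3 ms.py wl.pkl|head -1
python3 -m pendant '[0,0,0,0,0,0,0,0,0,0,0,0,0,0,-0.01,0,0,0,0,0,-0.02,0,0,0,0,0,-0.02,0,0,0,0,-0.035,0,0,0,0,0,-0.035,0,0,0,0,0,0,0,0,0,0,0,0,0,0,0,0]' 0.046|grep ee; python3 ms.py wa.pkl|sed -n '1p;14,26p'
python3 -m pendant '[0,0.035,0,0,0,0,0,0.035,0,0,0,0,0,0.035,0,0,0,0,0,0.035,0,0,0,0,0,0,0,0,0,0,0,0,0,0,0,0]'|grep ee; python3 ms.py wb.pkl|sed -n '1p;14,26p'
python3 - <<'E'
import numpy as np,pickle,cv2
# subpixel left edges: pointer (dark) and tongue (blue channel) around the tip
for n in 'ab':
    c=pickle.load(open(f'w{n}.pkl','rb'));I=c['image'].astype(int)
    hs=cv2.cvtColor(c['image'],cv2.COLOR_RGB2HSV);m=(hs[...,1]>150)&((hs[...,0]<5)|(hs[...,0]>170))&(hs[...,2]>120);m[:,300:]=0;m[:120]=0;m[170:]=0
    ys,xs=np.where(m);y0=ys.min();x0=xs.min();print(n,y0,x0)
    for v in range(y0-7,y0-1): print(v,'p',x0-3,I[v,x0-3:x0+24].sum(1).tolist())
    for v in range(y0,y0+3): print(v,'R',x0-3,I[v,x0-3:x0+24,0].tolist(),'B',I[v,x0-3:x0+24,2].tolist())
E
```

```text
ee_pos: [0.4646, 0.042, 0.2455]
grasp station [   1.1 -158.7   65.5] [0.1 5.8 6.2]
ee_pos: [0.3942, 0.0436, 0.2955]
grasp station [ -69.4 -161.1  115.5] [ 0.7  0.3 -0.9]
128 ..............+......+@@@@@@@@@@@@@@@@++++++++++++++++++++++
129 .....................+@@@@@@@@@@@@@@@@++++++++++++++++++++++
130 ..............+......+@@@@@@@@@@@@@@@+++++++++++++++++++++++
131 ..............+......+@@@@@@@@@@@@@@@++++++++++++++++..+++++
132 ..............+......+@@@@@@@@@@@@@@@@.................+++++
133 ..............+..++++@@@@@@@@@@@@@@@@@++++++............++++
134 ..............+..++++++@@@@@@@@@@@@@@@++++++................
135 ..............+.++++++++++++++++++++++++++++................
136 ..............+.++++++RRRRRRRRRRRRr+++++++++................
137 ..............+.+++++RRRRRRRRRRRRRR+++++++++................
138 ..............+.+++++RRRRRRRRRRRRRRr++++++++................
139 ..............+.++++rRRRRRRRRRRRRRRrr+++++++................
140 ..............+.+++.RRRRRRRRRRRRRRRRR+++++++................
ee_pos: [0.5348, 0.0365, 0.2946]
grasp station [  71.2 -161.3  114.6] [-0.7 -0.   0.1
[... 3267 characters left out ...]
[131, 131, 130, 130, 130, 130, 129, 163, 164, 164, 164, 164, 164, 164, 165, 165, 165, 165, 165, 164, 122, 88, 76, 45, 71, 58, 38] B [97, 98, 96, 95, 95, 97, 92, 55, 20, 6, 6, 5, 5, 5, 7, 5, 6, 7, 5, 9, 7, 17, 64, 50, 78, 64, 43]
137 R 30 [131, 131, 131, 131, 132, 131, 136, 191, 196, 197, 197, 197, 197, 198, 198, 198, 198, 198, 198, 192, 137, 82, 75, 73, 72, 60, 40] B [97, 97, 96, 96, 96, 97, 85, 30, 2, 5, 6, 6, 6, 6, 7, 5, 6, 5, 8, 7, 8, 8, 49, 75, 73, 63, 44]
138 R 30 [131, 131, 131, 131, 129, 129, 128, 171, 185, 187, 187, 188, 187, 187, 187, 188, 187, 188, 189, 186, 143, 86, 82, 82, 82, 75, 56] B [97, 97, 98, 97, 94, 92, 87, 30, 5, 3, 3, 7, 6, 8, 5, 7, 6, 5, 7, 8, 4, 6, 17, 34, 33, 48, 38]
```

The pointer is now within about 0.5 mm of the mark. Now to lock: yaw to the open-stop wing angle (tool y ≈ 61°), go down over the knob and turn it clockwise.

```bash
python3 -m pendant '[0,0,-0.03,0,0,0,0,0,0,0,0,-0.14,0,0,0,0,0,-0.14,0,0,0,0,0,-0.14,0,0,0,0,0,-0.14,0,0,0,0,0,-0.14,0,0,0,0,0,-0.14,0,0,0,0,0,-0.14,0,0,0,0,0,-0.137,0,0,0,0,0,0,0,0,0,0,0,0]' 0.05|grep ee; python3 go.py .5306 .0582 .258 61
```

```text
ee_pos: [0.5333, 0.0367, 0.325]
d [0.0128 0.0175 0.067 ] rv [ 0.001 -0.    -0.001] dT [0.0128 0.0175 0.067 ]
q [-0.15  0.57  0.04  1.92 -0.04  0.65  0.98] F [0.2 0.3 0.9] M [ 0.03 -0.11 -0.02] w 0.0502 t 37.2
```

```bash
python3 -m pendant '[0.0128,0.0175,0,0,0,0,0,0,0,0,0,0,0,0,0.03,0,0,0,0,0,0.025,0,0,0,0,0,0.012,0,0,0,0,0,0,0,0,0,0,0,0,0,0,0]'|grep -E 'ee|wrist'; python3 go.py .5306 .0582 .258 61
python3 -m pendant '[0,0,0,0,0,0,0,0,0,0,0,0,0,0,0,0,0,0,0,0,0,0,0,0,0,0,0,0,0,0.14,0,0,0,0,0,0.14,0,0,0,0,0,0.14,0,0,0,0,0,0.14,0,0,0,0,0,0]' 0.0 35;python3 go.py .5306 .0582 .258 61
```

```text
ee_pos: [0.5315, 0.0581, 0.2584]
wrist_force: [0.3, -0.8, 0.1]
d [ 0.0009 -0.0004  0.0004] rv [0.001 0.001 0.002] dT [ 0.0009 -0.0004  0.0004]
q [-0.18  0.68  0.03  1.97 -0.04  0.49  0.95] F [ 0.3 -0.8  0.1] M [ 0.04 -0.17  0.02] w 0.0498 t 37.9
clock: 38.8
ee_pos: [0.5308, 0.0581, 0.2582]
tcp_rot: [[-0.485, 0.874, -0.0], [0.874, 0.485, -0.0], [-0.0, -0.001, -1.0]]
wrist_force: [-2.1, -2.0, 4.0]
width: 0.0116
gripper_force: 34.8
d [ 0.0002 -0.0001  0.0002] rv [-0.001 -0.    -0.558] dT [0.0002 0.     0.0002]
q [-0.28  0.69  0.18  1.97 -0.24  0.5   0.58] F [-2.1 -2.   4. ] M [-0.5   0.43 -0.04] w 0.0116 t 38.8
```

```bash
python3 -m pendant '[0,0,0,0,0,0.13,0,0,0,0,0,0.13,0,0,0,0,0,0.13,0,0,0,0,0,0.13,0,0,0,0,0,0.13,0,0,0,0,0,0.13,0,0,0,0,0,0.13,0,0,0,0,0,0.13,0,0,0,0,0,0.13,0,0,0,0,0,0.13,0,0,0,0,0,0.13,0,0,0,0,0,0]'|grep -E width;python3 go.py .5306 .0582 .258 61
python3 -m pendant '[0,0,0,0,0,0.08,0,0,0,0,0,0.08,0,0,0,0,0,0,0,0,0,0,0,0]'|grep -E width;python3 go.py .5306 .0582 .258 61
```

```text
width: 0.0118
d [0.0005 0.0003 0.0002] rv [-3.000e-03 -1.000e-03 -1.986e+00] dT [-0.0005  0.0003  0.0002]
q [-0.52  0.76  0.57  1.98 -0.7   0.61 -0.4 ] F [-5.6 -2.2  8.2] M [-0.42  1.17 -0.01] w 0.0118 t 40.0
width: 0.0115
d [0.0006 0.0002 0.0002] rv [-3.000e-03 -2.000e-03 -2.144e+00] dT [-0.0005  0.0004  0.0002]
q [-0.55  0.77  0.61  1.98 -0.74  0.63 -0.52] F [-5.5 -0.9  9.6] M [-0.25  1.21 -0.03] w 0.0115 t 40.4
```

```bash
python3 -m pendant '[0,0,0,0,0,0.06,0,0,0,0,0,0.05,0,0,0,0,0,0,0,0,0,0,0,0]'|grep -E width;python3 go.py .5306 .0582 .258 61
python3 -m pendant '[0,0,0,0,0,0.05,0,0,0,0,0,0.03,0,0,0,0,0,0,0,0,0,0,0,0]'|grep -E width;python3 go.py .5306 .0582 .258 61
```

```text
width: 0.012
d [0.0006 0.0003 0.0002] rv [-4.000e-03 -1.000e-03 -2.252e+00] dT [-0.0006  0.0003  0.0002]
q [-0.56  0.78  0.64  1.98 -0.77  0.65 -0.6 ] F [-4.5 -1.   8.1] M [-0.29  1.22  0.34] w 0.012 t 40.8
width: 0.0125
d [0.0005 0.0003 0.0001] rv [-4.00e-03 -1.00e-03 -2.33e+00] dT [-0.0006  0.0002  0.0001]
q [-0.57  0.79  0.66  1.98 -0.79  0.66 -0.66] F [-4.6 -1.1  7.6] M [-0.28  1.17  0.8 ] w 0.0125 t 41.2
```

At the locked stop (moment 0.8 N m). I'll release, lift, and check the pointer and wing again.

```bash
python3 -m pendant '[0,0,0,0,0,0,0,0,0,0,0,0,0,0,0,0,0,0,0,0,-0.03,0,0,0,0,0,-0.04,0,0,0,0,0,-0.03,0,0,0,0,0,0,0,0,0,0,0,0,0,0,0]' 0.05
python3 - <<'E'
from ms import *
E
python3 - <<'E'
from st import *
c=snap('wrist');hs=cv2.cvtColor(c['image'],cv2.COLOR_RGB2HSV)
u,v=proj(c,(.5308,.058,.081)).round().astype(int);print(u,v)
m=cv2.inRange(hs,(0,0,170),(180,60,255));M=np.zeros_like(m);cv2.circle(M,(int(u),int(v)),26,255,-1);m&=M
N,l,s_,ce=cv2.connectedComponentsWithStats(m)
for i in range(1,N):
    q=np.argwhere(l==i)[:,::-1].astype(np.float32)
    if 15<len(q):
        vx,vy,x0,y0=cv2.fitLine(q,2,0,.01,.01).ravel();a,b=plane(c,x0,y0,.081),plane(c,x0+10*vx,y0+10*vy,.081)
        print(len(q),s_[i],np.degrees(np.arctan2(*(b-a)[1::-1]))%180)
E
```

```text
clock: 42.0
ee_pos: [0.5312, 0.0586, 0.3581]
tcp_rot: [[0.956, 0.295, 0.002], [0.295, -0.956, 0.001], [0.002, -0.001, -1.0]]
wrist_force: [0.3, -0.2, -0.2]
width: 0.0501
gripper_force: 0.0
grasp station [  66.7 -139.1  178.1] [ 0.3 -0.2 -0.2]
262 199
25 [258 175   3  11  25] 24.069611530221778Traceback (most recent call last):
  File "<stdin>", line 1, in <module>
  File "ms.py", line 5, in <module>
    c=snap('wrist');pickle.dump(c,open(__import__('sys').argv[1],'wb'));hs=cv2.cvtColor(c['image'],cv2.COLOR_RGB2HSV)
                                       ~~~~~~~~~~~~~~~~~~~~~~^^^
IndexError: list index out of range
```

The wing is at about 24°, which is the locked stop (expected 25°). One last stereo check of the pointer.

```bash
python3 -m pendant '[0,0,0,0,0,-0.14,0,0,0,0,0,-0.14,0,0,0,0,0,-0.14,0,0,0,0,0,-0.14,0,0,0,0,0,-0.14,0,0,0,0,0,-0.14,0,0,0,0,0,-0.14,0,0,0,0,0,-0.14,0,0,0,0,0,-0.1,0,0,0,0,0,0]'|grep ee; python3 go.py .5348 .0365 .2946 -2.87
```

```text
ee_pos: [0.5308, 0.0582, 0.3567]
d [-0.0215  0.0053  0.0621] rv [-0.002 -0.001 -0.002] dT [-0.0215  0.0051  0.0621]
q [-0.47  0.57  0.46  1.9  -0.36  0.76  0.14] F [0.6 0.5 0.4] M [-0.07 -0.13  0.  ] w 0.05 t 43.1
```

```bash
python3 -m pendant '[-0.0215,0.0053,0.031,-0.002,-0.001,-0.002,0,0,0.031,0,0,0,0,0,0,0,0,0,0,0,0,0,0,0]'|grep ee; python3 ms.py wb.pkl|head -1
python3 -m pendant '[0,-0.035,0,0,0,0,0,-0.035,0,0,0,0,0,-0.035,0,0,0,0,0,-0.035,0,0,0,0,0,0,0,0,0,0,0,0,0,0,0,0]'|grep ee; python3 ms.py wa.pkl|head -1
python3 - <<'E'
import numpy as np,pickle,cv2
for n in 'ab':
    c=pickle.load(open(f'w{n}.pkl','rb'));I=c['image'].astype(int)
    hs=cv2.cvtColor(c['image'],cv2.COLOR_RGB2HSV);m=(hs[...,1]>150)&((hs[...,0]<5)|(hs[...,0]>170))&(hs[...,2]>120);m[:,300:]=0;m[:120]=0;m[170:]=0
    ys,xs=np.where(m);y0=ys.min();x0=xs.min();print(n,y0,x0)
    for v in range(y0-7,y0-2): print(v,'p',x0-3,I[v,x0-3:x0+24].sum(1).tolist())
    for v in range(y0,y0+3): print(v,'R',I[v,x0-3:x0+24,0].tolist(),'B',I[v,x0-3:x0+8,2].tolist())
E
```

```text
ee_pos: [0.5352, 0.0367, 0.2954]
grasp station [  71.6 -161.2  115.4] [-0.3  0.2  1.2]
ee_pos: [0.3962, 0.0441, 0.2968]
grasp station [ -66.6 -160.4  116.8] [1.7 0.8 0.2]
a 137 225
130 p 222 [398, 425, 447, 447, 426, 183, 107, 105, 103, 105, 104, 104, 103, 104, 104, 103, 105, 102, 101, 102, 103, 248, 312, 242, 242, 242, 242]
131 p 222 [398, 425, 448, 450, 426, 180, 104, 106, 104, 103, 102, 104, 103, 105, 101, 103, 103, 101, 103, 105, 106, 243, 318, 241, 242, 241, 244]
132 p 222 [398, 423, 443, 437, 417, 172, 104, 104, 105, 103, 107, 103, 104, 103, 105, 103, 101, 103, 103, 101, 106, 236, 354, 266, 263, 267, 267]
133 p 222 [391, 406, 403, 349, 327, 146, 107, 105, 107, 107, 102, 101, 106, 101, 103, 105, 104, 102, 102, 101, 102, 140, 283, 342, 342, 343, 345]
134 p 222 [372, 272, 222, 222, 221, 156, 116, 115, 107, 107, 105, 105, 107, 106, 106, 107, 106, 107, 108, 104, 104, 110, 156, 171, 169, 178, 181]
137 R [103, 73, 83, 56, 55, 111, 194, 192, 192, 193, 193, 193, 193, 193, 193, 193, 193, 194, 157, 53, 46, 46, 57, 81, 82, 85, 81] B [114, 81, 91, 60, 58, 51, 17, 16, 18, 17, 17]
138 R [109,
[... 831 characters left out ...]
, 75, 83, 55, 341, 381, 381, 378]
133 p 31 [339, 335, 334, 333, 333, 320, 98, 80, 83, 78, 79, 79, 79, 79, 80, 79, 80, 84, 80, 83, 79, 79, 58, 178, 202, 182, 169]
136 R [131, 130, 130, 130, 130, 130, 133, 128, 128, 129, 129, 128, 129, 129, 130, 131, 131, 132, 118, 111, 90, 79, 72, 70, 70, 38, 38] B [97, 96, 95, 95, 96, 97, 94, 49, 49, 49, 50]
137 R [130, 131, 130, 130, 130, 130, 145, 196, 193, 194, 194, 194, 195, 194, 195, 195, 195, 196, 196, 184, 94, 76, 73, 71, 71, 40, 39] B [97, 97, 94, 95, 95, 98, 73, 6, 5, 7, 5]
138 R [130, 130, 131, 131, 131, 130, 132, 191, 188, 188, 188, 188, 188, 188, 188, 189, 189, 188, 189, 181, 105, 80, 75, 79, 77, 62, 48] B [96, 97, 96, 95, 97, 94, 74, 3, 3, 6, 7]
```

The pointer is level with the mark to within about 0.5 mm, the knob is at its locked stop and the gripper is clear. I'm handing in the job.

```bash
python3 -c "
from cell import ticket
print(ticket.close_job())"
```

```text
the job is handed in; nothing more can be done
None
```

I handed the job in at about 44 s: the lock was opened to its stop, the wedge slid in until the pointer was within about 0.5 mm of the red mark by camera, and the knob turned back to its locked stop; the hand-in returned no verdict.

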